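# Turn two lidded curing cases over and stack them lid-down in the other rack

## Robot

A 6-joint arm with a two-finger parallel gripper is mounted at the origin on the work surface. World frame = base frame: x ahead of the robot, y to its left, z up, the work surface at z = 0. Lengths are in m, angles in degrees, forces in N, time in s.
With the tool pointing down it reaches from about 0.4 to 0.825 m from the base axis. Payload 7 kg.
Tool frame: the origin (TCP) lies between the finger pads; the fingertips stand 11 mm ahead of it and the grasp point (between the pads) lies 8 mm behind it (r.tcp_to_tips is the distance from the TCP to the fingertips, in m); x points along the fingers, y is the direction in which the jaws open and shut, and the axes are right-handed (so a half turn about x gives the same grasp; the last joint's range is limited). The gripper opens to 88 mm and grips with 3 to 60 N. Pads are 19 mm wide; open, the fingers measure 130 mm over their backs; the gripper's body (78 mm by 193 mm) begins 47 mm behind the grasp point.
Start: joints at [-58.149, 20.546, 0.682, 0, -70.136, -16.507], TCP at [0.179, -0.651, 0.238] pointing down, gripper open.
Joint ranges: [-176.03, 176.03], [-82.01, 121.73], [-58.28, 71.71], [-173.87, 95.51], [-174.79, -0.11], [-173.66, 173.66]. Speed limits (degrees/s): [136.94, 136.94, 172.46, 180, 180, 180].

## Interface

Orientations are given as [roll, pitch, yaw] about the fixed x, y, z axes, in that order (R = Rz(yaw) Ry(pitch) Rx(roll)).
In Python, from plant import r gives the robot as it stands.
- The arm moves only by the tool arm_command, never from a script. Its argument "plan" is a list of rows, each an object of numbers: "dx", "dy", "dz": the shift along the tool's x, y, z each as a share of 0.02 m, from -1 to 1; "wx", "wy", "wz": the turn, a rotation vector about the tool's x, y, z each as a share of 0.08 rad, from -1 to 1. In form: [{"dx": .., "dy": .., "dz": .., "wx": .., "wy": .., "wz": ..}, ...]. A call has 1 to 20 rows; each row shifts and turns the pose as measured when the row begins, along the tool's axes as they then stand; what a row does not reach is not made up. A row lasts 1/12 s, in which the tool goes at most 41.7 mm and 7.16 degrees, less where a joint would pass 70% of its speed; a pose out of reach is approached as far as the arm can. A call with a number of a shift or a turn outside -1 to 1 is refused whole. A call with a gripper value outside its range is refused whole. "fingers" is the closure, from -1 (fully open) to 1 (shut), so that 0 is half open, set as the call begins (left out, the last holds). The fingers move at their own pace and stop on an object; "force" is the grip in N (left out, the last holds). Time passes only in rows, so rows that do not move let the fingers close. It gives the time, the measured TCP pose, the force and the opening at its end, in the units of the state.
- r.get_state(): the state, without advancing time (a new reading comes with each control period).
- r.capture(name): name is "scene" or "side" or "wrist"; returns (picture, depth): 480x640x3 uint8, red, green, blue; 480x640 float32, m along the optical axis (not along the pixel's ray), 0 where there is no reading.
- r.camera_model(name): a dict with "vertical_fov" (degrees; the focal length in pixels is half the picture's height over the tangent of half this angle, whatever the lens; pixels are square), "cx", "cy" (the principal point, pixels), "R" (3x3) and "t" (3): a world point X has camera coordinates R X + t. Camera axes: x right, y down, z forward; pixel columns grow to the right and rows downward; lengths in m; the calibration is good to about 2 mm. A picture is of the moment at which its call begins: read the wrist's pose just before it. camera_model takes no time and is no camera call; for the wrist camera it gives the pose at the moment of the call.
- r.close_job(): hands the job in, once; it reports no verdict.
Trained networks look in the newest picture that a camera, given by its name, has taken for a name from the list of things; names that differ only in an ending like _2 or _b are one class to them, and where a whole thing is asked for, a point or a joint stands for the part that bears it (a point fixed in the world has none). Each returns a list of dicts, best first, with "score" (0 to 1); they miss things now and then, are a little off and sometimes report something else, mostly with a low value. They report only what shows in the picture. A call takes as long as a camera call.
- r.cut_out(camera, query): "mask" (480x640 bool, what is visible of it) and "bbox" ([left, top, width, height] in pixels, round what is visible of it).
- r.spot_point(camera, query): "centre" ([column, row] in pixels: a listed point, or the origin of a listed thing).
The state is a dict: "time_s": time; "joints": joint angles; "qd": joint speeds; "joint_torque": joint torques, N m; "tcp_pos": TCP position; "eef_rot": TCP orientation; "contact_force": force on the tool from outside, world axes, zero at the start; "moment": the same for the moment, N m; "gripper_width": finger opening in m.
Only numpy, scipy, OpenCV 4.12 (cv2) and the standard library are available. Lean on these libraries where they do the work, as an engineer would, in place of code of your own. Each camera call takes 0.05 s, during which the arm holds its last target.

## Task

The glued boards in the two closed cases have set on one side. Take each case from the wooden rack by its pair of tabs, pinching base and lid together so that it never opens, turn it over, and set it down, not dropped, in the metal rack so that both end up stacked there lid-down: the first against the rack's back, the second on top of it, both standing fully down on the ledge, square with the rack and centred across it. Leave the jar, the screwdriver and the tape roll where they are.

Things in the scene. Friction and masses are not known exactly. Their poses are not given: they have to be found in the camera images.
- old_rack_cradle: fixed wooden sloping rack where both cases start, left or right. Flat back plate (140 mm wide, rising 78 mm) and a ledge (125 mm deep) square to it; no sides. Origin: inner corner of back and ledge, mid-width, 30 mm above the table. x: out from the back along the ledge, rising 25 deg, ahead and to the left; y: level, along the corner; z: up the back, leaning 25 deg from vertical, back and to the right
- new_rack_cradle: fixed grey metal rack where the cases must go, empty at first; shape, size, origin and axes as the wooden one. In its axes a case against the back is centred at x 26, y 0, z 45 mm, one on top of it at x 78, y 0, z 45 mm. A case put in lid-down has its z axis along the rack's z and its x axis opposed to the rack's x
- case1_base: centre of case1, as carried by its base. Closed case 110 wide (y) x 90 (z) x 52 mm thick (x), 0.27 kg: blue base half with a green board inside, clear lid half with orange rim, 26 mm each. x: base to lid, z: towards the tabs. Starts lid outward, base on the wooden rack's back, at x 26, y 0, z 45 mm in that rack's axes. No catch: the halves only lie together, located by a lip with 2 mm play
- case1_lid: same point and axes of case1 as carried by its lid: coincides with case1_base while the case is closed
- case1_tab (a point): middle of case1's two tabs, 66 mm from its centre along its z; axes as case1. One blue tab on the base and one orange on the lid, face to face, each 50 mm wide (y), 6 mm thick (x), reaching 42 mm beyond the case's edge (21 mm either way from here). Pinch both across x (12 mm together). In a stack neighbouring tab pairs have 40 mm free between them, so open the fingers only part way
- case2_base: centre of case2, identical to case1, as carried by its base; axes as case1. Starts lying on case1, its base on case1's lid, at x 78, y 0, z 45 mm in the wooden rack's axes
- case2_lid: same point and axes of case2 as carried by its lid: coincides with case2_base while the case is closed
- case2_tab (a point): middle of case2's two tabs, as case1_tab
- screwdriver: bystander: loose green-handled screwdriver 190 mm long, lying flat on the bench
- tape: bystander: loose yellow roll of tape 96 mm across, 24 mm high, lying flat
- jar: bystander: amber glass jar with steel cap, 68 mm across, 85 mm high, standing loose; origin at the centre of its underside

How it is judged:
By the outcome, as a careful person would: the job done as asked, in the order asked, and still so for the second after the job is handed in, with the robot touching nothing.
It also fails if it takes over 64 s, if anything falls off the work surface, if the arm or the gripper's body presses on something with over 40 N, if the wrist force passes 120 N, or if a joint passes its speed limit or range.

## Working session

There is one attempt and no reset: what is moved stays moved. The work goes in short steps, Python scripts to look and compute and a tool call to move; the robot and the scene stay as the last step left them, time stands still between calls to the robot, and variables do not carry over. Pictures are saved under pics/ and viewed, and the job is handed in when it is done.

Besides the shell and the picture viewer there is one more tool, called after "Call:" as name([rows], argument=value, ...), one row to a line, values as JSON. arm_command: Moves the arm, as the interface text tells. Shift numbers are shares of 0.02 m and turn numbers shares of 0.08 rad, none past 1 either way. Its arguments: {"type":"object","properties":{"plan":{"type":"array","items":{"type":"object","properties":{"dx":{"type":"number"},"dy":{"type":"number"},"dz":{"type":"number"},"wx":{"type":"number"},"wy":{"type":"number"},"wz":{"type":"number"}}}},"fingers":{"type":"number"},"force":{"type":"number"}},"required":["plan"]}

```bash
ls; mkdir -p pics; python3 - <<'E'
from plant import r
import cv2
s=r.get_state();print(s)
for n in ["scene","side","wrist"]:
    p,d=r.capture(n);cv2.imwrite(f"pics/{n}0.png",p[:,:,::-1]);m=r.camera_model(n);print(n,m)
E
```

```text
pics
{'time_s': 0.0, 'joints': array([-5.81511249e+01,  2.05894837e+01,  6.31568571e-01, -2.10772899e-02,
       -7.01349227e+01, -1.65061722e+01]), 'qd': array([-0.03186279, -0.01101539, -0.06094679, -0.05358574, -0.09172194,
        0.05416509]), 'joint_torque': array([-2.29553414e-03, -5.82726073e+01,  2.93044996e+01,  6.99730843e+00,
        6.79521851e-03, -1.35986215e-04]), 'tcp_pos': array([ 0.17843768, -0.6504799 ,  0.23662493]), 'eef_rot': array([ 94.4601744 ,  89.90507059, 109.79569902]), 'contact_force': array([ 0.40864811, -0.60462438, -0.32338825]), 'moment': array([ 0.00105205,  0.01961308, -0.03533369]), 'gripper_width': 0.08750982677442434}
scene {'vertical_fov': 52.96050114427251, 'cx': 315.26590327464606, 'cy': 238.61660362172745, 'R': array([[ 0.55738266,  0.8302007 ,  0.00955821],
       [ 0.64077703, -0.42282925, -0.64079656],
       [-0.52794826,  0.36329357, -0.76765123]]), 't': array([-0.33870741, -0.30940578,  1.67513935])}
side {'vertical_fov': 53.69599905851995, 'cx': 319.51729088507375, 'cy': 233.282133161607, 'R': array([[-0.99166003, -0.12831301, -0.01208989],
       [-0.07066864,  0.61979987, -0.78157153],
       [ 0.10777911, -0.77419887, -0.62369847]]), 't': array([0.63130764, 0.12759871, 1.02828925])}
wrist {'vertical_fov': 64.90804436228453, 'cx': 317.581272346685, 'cy': 238.29942132571833, 'R': array([[-0.26598925,  0.96397455,  0.00166857],
       [ 0.92011067,  0.25336893,  0.29866461],
       [ 0.28748232,  0.08097684, -0.95435668]]), 't': array([ 0.6740717 , -0.03613906,  0.39311932])}
```

View pics/scene0.png

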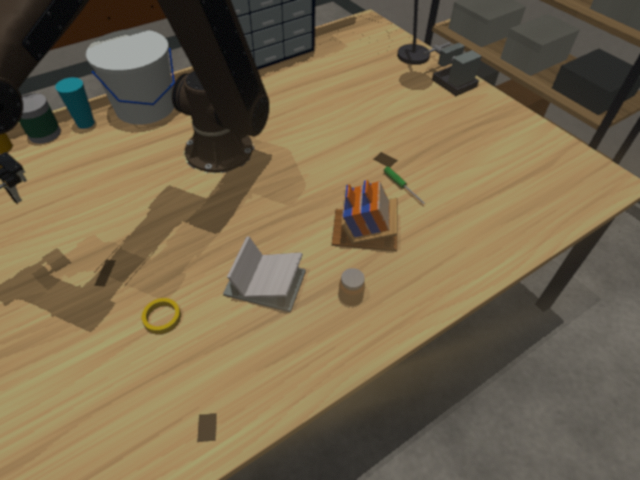

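View pics/side0.png

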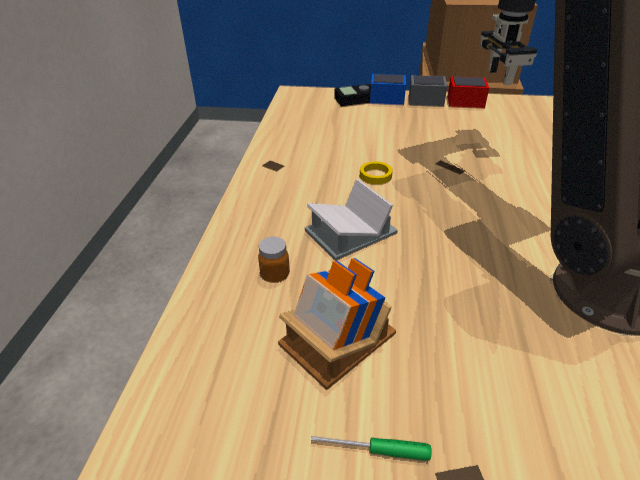

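View pics/wrist0.png

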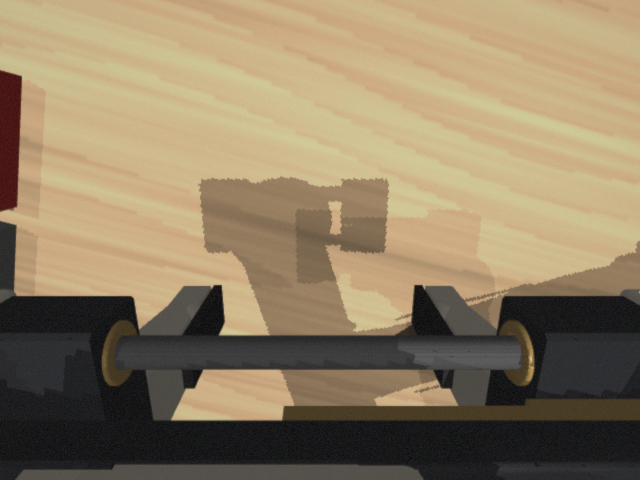

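Scene and side pictures show the wooden rack (scene ~(367,215), side ~(340,320)) holding both cases, the empty metal rack (scene ~(268,270), side ~(350,225)), the jar between them, the tape and the screwdriver. Next I'll measure the racks.

```bash
cat > h.py <<'E'
import numpy as np, cv2
from scipy.spatial.transform import Rotation as Ro
from plant import r
def cloud(d,m):
    f=240/np.tan(np.radians(m["vertical_fov"])/2)
    v,u=np.mgrid[0:480,0:640]
    P=np.stack([(u-m["cx"])/f*d,(v-m["cy"])/f*d,d],-1)
    return (P-m["t"])@m["R"]   # R^T (P-t)
def proj(X,m):
    f=240/np.tan(np.radians(m["vertical_fov"])/2)
    c=np.asarray(X)@m["R"].T+m["t"]
    return np.stack([c[...,0]/c[...,2]*f+m["cx"],c[...,1]/c[...,2]*f+m["cy"]],-1)
def rackR(yaw,tilt=25):
    # x: out rising 25deg along heading yaw
    c,s=np.cos(np.radians(tilt)),np.sin(np.radians(tilt))
    h=np.array([np.cos(np.radians(yaw)),np.sin(np.radians(yaw)),0]);k=np.array([0,0,1.])
    x=c*h+s*k; z=-s*h+c*k; y=np.cross(z,x)
    return np.stack([x,y,z],1)
E
python3 - <<'E'
from h import *
import pickle
D={}
for n in ["scene","side"]:
    p,d=r.capture(n);m=r.camera_model(n);C=cloud(d,m);D[n]=(p,d,m)
    for q in ["old_rack_cradle","new_rack_cradle","case1_base","case2_lid","case1_tab","case2_tab","jar","tape","screwdriver"]:
        c=r.cut_out(n,q) ; s=r.spot_point(n,q)
        D[n,q]=(c,s)
        for o in c[:3]:
            pts=C[o["mask"]&(d>0)]
            print(n,q,"cut %.2f"%o["score"],o["bbox"],np.round(np.median(pts,0),3),np.round(np.percentile(pts,2,axis=0),3),np.round(np.percentile(pts,98,axis=0),3))
        for o in s[:3]: 
            u,v=np.round(o["centre"]).astype(int);print("   spot %.2f"%o["score"],u,v,np.round(C[min(max(v,0),479),min(max(u,0),639)],3))
pickle.dump(D,open("D.pkl","wb"))
print(r.get_state()["time_s"])
E
```

```text
scene old_rack_cradle cut 0.74 [341.5, 197.5, 56.4, 48.3] [0.624 0.2   0.074] [0.577 0.107 0.026] [0.678 0.296 0.095]
   spot 0.77 355 224 [0.599 0.138 0.089]
scene new_rack_cradle cut 0.88 [226.2, 237.6, 75.3, 60.6] [ 0.578 -0.149  0.062] [ 0.498 -0.228  0.031] [ 0.67  -0.059  0.1  ]
   spot 0.70 251 274 [ 0.555 -0.172  0.037]
   spot 0.43 402 190 [0.508 0.404 0.003]
   spot 0.26 370 194 [0.587 0.191 0.167]
scene case1_base cut 0.65 [341.5, 199.1, 20.9, 42.0] [0.586 0.137 0.104] [0.536 0.116 0.039] [0.61  0.155 0.143]
   spot 0.60 353 210 [0.581 0.141 0.128]
scene case2_lid cut 0.98 [364.2, 181.8, 25.8, 51.8] [0.608 0.205 0.14 ] [0.551 0.173 0.076] [0.654 0.265 0.181]
   spot 0.96 372 206 [0.612 0.18  0.148]
   spot 0.44 353 222 [0.593 0.135 0.093]
scene case1_tab cut 0.75 [343.5, 186.1, 16.8, 49.1] [0.585 0.137 0.106] [0.527 0.116 0.039] [0.609 0.157 0.161]
   spot 0.78 351 192 [0.541 0.162 0.153]
scene case2_tab cut 0.65 [359.8, 180.2, 22.1, 50.6] [0.613 0.173 0.131] [0.546 0.152 0.06 ] [0.639 0.201 0.184]
   spot 0.62 368 194 [0.592 0.179 0.177]
scene jar cut 0.73 [339.8, 270.1, 
[... 1672 characters left out ...]
se2_tab cut 0.82 [322.9, 268.8, 43.8, 79.0] [0.542 0.23  0.124] [0.524 0.158 0.059] [0.608 0.256 0.174]
   spot 0.98 342 279 [0.569 0.2   0.168]
   spot 0.68 356 277 [0.546 0.164 0.141]
   spot 0.45 359 216 [ 0.557 -0.169  0.035]
side jar cut 0.87 [256.2, 236.7, 36.0, 45.3] [0.732 0.046 0.058] [ 0.705 -0.036 -0.001] [0.769 0.059 0.086]
   spot 0.85 273 275 [0.732 0.058 0.025]
side tape cut 0.84 [359.7, 160.6, 33.5, 24.7] [ 0.525 -0.406  0.016] [ 0.481 -0.507 -0.002] [ 0.568 -0.373  0.025]
   spot 0.56 374 176 [ 0.527 -0.385  0.022]
side screwdriver cut 0.56 [309.9, 437.9, 122.4, 23.7] [0.465 0.415 0.021] [0.411 0.403 0.011] [0.585 0.425 0.027]
   spot 0.82 367 450 [ 0.506  0.413 -0.001]
2.05
```

```bash
cat > fit.py <<'E'
from h import *
import pickle
from scipy.optimize import least_squares, minimize
D=pickle.load(open("D.pkl","rb"))
def pts(q,i=0):
    out=[]
    for n in ["scene","side"]:
        p,d,m=D[n];c=D[n,q][0]
        k=c[0]["mask"]&(d>0); k=cv2.dilate(k.astype(np.uint8),np.ones((7,7)))>0
        out.append(cloud(d,m)[k&(d>0)])
    return out
# NEW rack: two planes + silhouette extents
for q in ["new_rack_cradle"]:
    Ps=pts(q)
    for nm,P in zip(["scene","side"],Ps):
        # each: p = ox,oy,yaw ; robust distance to the two faces
        def res(p,P=P,full=False):
            R=rackR(p[2]);o=np.array([p[0],p[1],.03])
            L=(P-o)@R
            x,y,z=L.T
            def dist(a,lo,hi): return np.maximum(0,np.maximum(lo-a,a-hi))
            dl=np.sqrt(z**2+dist(x,0,.125)**2+dist(y,-.07,.07)**2)
            db=np.sqrt(x**2+dist(z,0,.078)**2+dist(y,-.07,.07)**2)
            dd=np.minimum(dl,db)
            # robust
            return np.minimum(dd,0.012), L
        best=None
        K=P[(P[:,2]>.02)]
        f=lambda p:np.mean(res(p,K)[0])
        for yaw in range(0,91,10):
            o=minimize(f,[np.median(K[:,0])-.02,np.median(K[:,1])-.02,yaw],method="Nelder-Mead",options=dict(initial_simplex=np.array([[.56,-.17,yaw],[.54,-.17,yaw],[.56,-.19,yaw],[.56,-.17,yaw+8]]),xatol=1e-5,fatol=1e-8))
            if best is None or o.fun<best.fun: best=o
        L=res(best.x,K)[1]
        print(nm,best.x,best.fun,len(K))
        a=L[(abs(L[:,2])<.006)&(L[:,0]>.02)];b=L[(abs(L[:,0])<.006)&(L[:,2]>.01)]
        print(" ledge z",np.median(a[:,2])," back x",np.median(b[:,0]),"y",np.percentile(a[:,1],[1,99]),np.percentile(b[:,1],[1,99]),"xmax",np.percentile(a[:,0],99),"zmax",np.percentile(b[:,2],99))
E
python3 fit.py
```

```text
scene [ 0.55453707 -0.16482983 40.24805725] 0.0018851111790536077 2921
 ledge z 9.708657929619243e-05  back x 0.00011672434055493816 y [-0.06980654  0.06863902] [-0.06972546  0.06855482] xmax 0.1265451208285627 zmax 0.08012404136270566
side [ 0.5527471  -0.16502422 40.3119752 ] 0.0022300740603101374 2767
 ledge z -0.0008617474375346986  back x -0.0006656020554670016 y [-0.06886461  0.0696105 ] [-0.06832795  0.06931261] xmax 0.1260377765579289 zmax 0.07760298076912159
```

```bash
cat > fit2.py <<'E'
from fit import *
print("OLD")
B=np.array([[0,.104,-.055,.055,0,.09],[.020,.032,-.025,.025,.09,.132],[.072,.084,-.025,.025,.09,.132],[-.004,0,-.07,.07,0,.078],[0,.125,-.07,.07,-.004,0]])
def sdf(L):
    ds=[]
    for b in B:
        c=(b[0::2]+b[1::2])/2;h=(b[1::2]-b[0::2])/2
        q=abs(L-c)-h
        ds.append(np.linalg.norm(np.maximum(q,0),axis=1)+np.minimum(q.max(1),0))
    return np.min(ds,0)
for n in ["scene","side"]:
    p,d,m=D[n];C=cloud(d,m).reshape(-1,3);C=C[(d.reshape(-1)>0)]
    K=C[(np.linalg.norm(C[:,:2]-[.58,.19],axis=1)<.13)&(C[:,2]>.035)]
    f=lambda p:np.mean(np.minimum(abs(sdf((K-[p[0],p[1],.03])@rackR(p[2]))),.012))
    best=None
    for yaw in range(0,91,10):
        o=minimize(f,[0,0,0],method="Nelder-Mead",options=dict(initial_simplex=np.array([[.56,.17,yaw],[.54,.17,yaw],[.56,.15,yaw],[.56,.17,yaw+8]]),xatol=1e-5,fatol=1e-8))
        if best is None or o.fun<best.fun: best=o
    print(n,best.x,best.fun,len(K))
    L=(K-[best.x[0],best.x[1],.03])@rackR(best.x[2])
    a=L[(L[:,2]>.1)]
    print(" tabs x:",np.histogram(a[:,0],bins=np.arange(0,.11,.004)))
    for lo,hi in [(.01,.045),(.06,.1)]:
        t=a[(a[:,0]>lo)&(a[:,0]<hi)]; print(np.round(np.percentile(t,[2,50,98],axis=0),4).tolist())
E
python3 fit2.py; python3 - <<'E'
import sys;sys.path.insert(0,'.')
from h import *
import pickle
D=pickle.load(open("D.pkl","rb"))
# scene tab spots / quick multi-view triangulation
def ray(n,uv):
    m=D[n][2];f=240/np.tan(np.radians(m["vertical_fov"])/2)
    d=m["R"].T@np.array([(uv[0]-m["cx"])/f,(uv[1]-m["cy"])/f,1]);return -m["R"].T@m["t"],d/np.linalg.norm(d)
for q in ["case1_tab","case2_tab","jar"]:
    A=np.zeros((3,3));b=np.zeros(3)
    for n in ["scene","side"]:
        o,d=ray(n,D[n,q][1][0]["centre"]);M=np.eye(3)-np.outer(d,d);A+=M;b+=M@o
    print(q,np.linalg.solve(A,b))
E
```

```text
scene [ 0.55453707 -0.16482983 40.24805725] 0.0018851111790536077 2921
 ledge z 9.708657929619243e-05  back x 0.00011672434055493816 y [-0.06980654  0.06863902] [-0.06972546  0.06855482] xmax 0.1265451208285627 zmax 0.08012404136270566
side [ 0.5527471  -0.16502422 40.3119752 ] 0.0022300740603101374 2767
 ledge z -0.0008617474375346986  back x -0.0006656020554670016 y [-0.06886461  0.0696105 ] [-0.06832795  0.06931261] xmax 0.1260377765579289 zmax 0.07760298076912159
OLD
scene [ 0.55704496  0.17620747 49.58026391] 0.0016684361647980748 2845
 tabs x: (array([ 0,  0,  0,  0,  2, 21, 32, 48, 45,  0,  0,  0,  0,  0,  0,  0,  0,
        1, 24, 29, 47, 46,  0,  0,  0,  0,  0]), array([0.   , 0.004, 0.008, 0.012, 0.016, 0.02 , 0.024, 0.028, 0.032,
       0.036, 0.04 , 0.044, 0.048, 0.052, 0.056, 0.06 , 0.064, 0.068,
       0.072, 0.076, 0.08 , 0.084, 0.088, 0.092, 0.096, 0.1  , 0.104,
       0.108]))
[[0.0206, -0.0275, 0.101], [0.0305, -0.0086, 0.1247], [0.0338, 0.0249, 0.135]]
[[0.0732, -0.027, 0.1007], [0.0825, -0.0104, 0.1242], [0.0854, 0.0221, 0.1352]]
side [ 0.55670392  0.17364243 49.81961835] 0.0010934018320084603 7131
 tabs x: (array([  0,   0,   0,   0,   4,  33,  41, 214, 127,   0,   0,   0,   0,
         0,   0,   0,   0,   1,  37,  50, 250, 171,   0,   0,   0,   0,
         0]), array([0.   , 0.004, 0.008, 0.012, 0.016, 0.02 , 0.024, 0.028, 0.032,
       0.036, 0.04 , 0.044, 0.048, 0.052, 0.056, 0.06 , 0.064, 0.068,
       0.072, 0.076, 0.08 , 0.084, 0.088, 0.092, 0.096, 0.1  , 0.104,
       0.108]))
[[0.021, -0.0228, 0.101], [0.0314, 0.0071, 0.1204], [0.0343, 0.0257, 0.1321]]
[[0.0734, -0.0234, 0.1006], [0.0834, 0.004, 0.1185], [0.086, 0.0256, 0.1322]]
case1_tab [0.54267561 0.16594033 0.14737883]
case2_tab [0.57338398 0.19252922 0.15804928]
jar [ 0.73677745  0.02758128 -0.0021004 ]
```

```bash
cat >> h.py <<'E'
from scipy.optimize import fsolve
OLD=(np.array([.5569,.1748,.03]),rackR(49.7)); NEW=(np.array([.5537,-.165,.03]),rackR(40.28))
def pose():
    s=r.get_state();return s, np.array(s["tcp_pos"]),Ro.from_euler("xyz",s["eef_rot"],degrees=True).as_matrix()
def tool(rack,x,y,z,sgn):
    """TCP pose with grasp point at rack coords (m); tool x=-z_rack, tool y = sgn*x_rack"""
    o,R=rack
    tx=-R[:,2];ty=sgn*R[:,0];M=np.stack([tx,ty,np.cross(tx,ty)],1)
    return o+R@np.array([x,y,z])+0.008*tx, M
def rows(p0,M0,p1,M1,N=None):
    w=Ro.from_matrix(M0.T@M1).as_rotvec(); t=M0.T@(p1-p0)
    def V(N):
        S=sum(Ro.from_rotvec(w*k/N).as_matrix() for k in range(N)); return np.linalg.solve(S,t)
    if N is None:
        N=1
        while max(abs(V(N)).max()/.02,abs(w).max()/N/.08)>1: N+=1
    return N,np.round(V(N)/.02,3),np.round(w/N/.08,3)
def st():
    s,p,M=pose();print("t",round(s["time_s"],2),"p",np.round(p,4),"q",np.round(s["joints"],1),"F",np.round(s["contact_force"],1),"w",round(s["gripper_width"],4));return s,p,M
E
python3 - <<'E'
from h import *
s,p,M=st();print(M.round(3))
for sg in (1,-1):
    a,b=tool(OLD,.078,0,.111+.003,sg);print(sg,a,b.round(3).tolist())
E
```

```text
t 2.05 p [ 0.1786 -0.6509  0.2375] q [-58.1  20.5   0.7  -0.  -70.1 -16.5] F [-0.2  0.3 -0.4] w 0.0876
[[-0.    -0.265  0.964]
 [ 0.     0.964  0.265]
 [-1.     0.     0.   ]]
1 [0.57364828 0.19454889 0.15903285] [[0.273, 0.586, 0.763], [0.322, 0.691, -0.647], [-0.906, 0.423, 0.0]]
-1 [0.57364828 0.19454889 0.15903285] [[0.273, -0.586, -0.763], [0.322, -0.691, 0.647], [-0.906, -0.423, 0.0]]
```

Call:
arm_command([
  {"dx": -0.43, "dy": 0.38, "dz": 0.97},
  {"dx": -0.43, "dy": 0.38, "dz": 0.97},
  {"dx": -0.43, "dy": 0.38, "dz": 0.97},
  {"dx": -0.43, "dy": 0.38, "dz": 0.97},
  {"dx": -0.43, "dy": 0.38, "dz": 0.97},
  {"dx": -0.43, "dy": 0.38, "dz": 0.97},
  {"dx": -0.43, "dy": 0.38, "dz": 0.97},
  {"dx": -0.43, "dy": 0.38, "dz": 0.97},
  {"dx": -0.43, "dy": 0.38, "dz": 0.97},
  {"dx": -0.43, "dy": 0.38, "dz": 0.97},
  {"dx": -0.43, "dy": 0.38, "dz": 0.97},
  {"dx": -0.43, "dy": 0.38, "dz": 0.97},
  {"dx": -0.43, "dy": 0.38, "dz": 0.97},
  {"dx": -0.43, "dy": 0.38, "dz": 0.97},
  {"wx": 1},
  {"wx": 1},
], fingers=0.3, force=10)

```text
schema error: expected keys dx, dy, dz, wx, wy, wz
```

```bash
python3 - <<'E'
from h import *
s,p,M=st();print(M.round(3)); print(np.degrees(np.arctan2(p[1],p[0])),np.degrees(np.arctan2(M[1,1],M[0,1])))
E
```

```text
t 2.05 p [ 0.1786 -0.6509  0.2375] q [-58.1  20.5   0.7  -0.  -70.1 -16.5] F [-0.2  0.3 -0.4] w 0.0876
[[-0.    -0.265  0.964]
 [ 0.     0.964  0.265]
 [-1.     0.     0.   ]]
-74.65769937480323 105.34198172501715
```

All six keys are needed in each row.

Call:
arm_command([
  {"dx": -0.43, "dy": 0.38, "dz": 0.97, "wx": 0, "wy": 0, "wz": 0},
  {"dx": -0.43, "dy": 0.38, "dz": 0.97, "wx": 0, "wy": 0, "wz": 0},
  {"dx": -0.43, "dy": 0.38, "dz": 0.97, "wx": 0, "wy": 0, "wz": 0},
  {"dx": -0.43, "dy": 0.38, "dz": 0.97, "wx": 0, "wy": 0, "wz": 0},
  {"dx": -0.43, "dy": 0.38, "dz": 0.97, "wx": 0, "wy": 0, "wz": 0},
  {"dx": -0.43, "dy": 0.38, "dz": 0.97, "wx": 0, "wy": 0, "wz": 0},
  {"dx": -0.43, "dy": 0.38, "dz": 0.97, "wx": 0, "wy": 0, "wz": 0},
  {"dx": -0.43, "dy": 0.38, "dz": 0.97, "wx": 0, "wy": 0, "wz": 0},
  {"dx": -0.43, "dy": 0.38, "dz": 0.97, "wx": 0, "wy": 0, "wz": 0},
  {"dx": -0.43, "dy": 0.38, "dz": 0.97, "wx": 0, "wy": 0, "wz": 0},
  {"dx": -0.43, "dy": 0.38, "dz": 0.97, "wx": 0, "wy": 0, "wz": 0},
  {"dx": -0.43, "dy": 0.38, "dz": 0.97, "wx": 0, "wy": 0, "wz": 0},
  {"dx": -0.43, "dy": 0.38, "dz": 0.97, "wx": 0, "wy": 0, "wz": 0},
  {"dx": -0.43, "dy": 0.38, "dz": 0.97, "wx": 0, "wy": 0, "wz": 0},
  {"dx": 0, "dy": 0, "dz": 0, "wx": 1, "wy": 0, "wz": 0},
  {"dx": 0, "dy": 0, "dz": 0, "wx": 1, "wy": 0, "wz": 0},
], fingers=0.3, force=10)

```text
time_s: 3.38
tcp_pos: [0.4226, -0.468, 0.3633]
eef_rot: [56.4, 89.9, 62.3]
contact_force: [0.4, -0.0, -0.6]
gripper_width: 0.0308
```

```bash
python3 - <<'E'
from h import *
s,p,M=st();print(M.round(3)); print(np.degrees(np.arctan2(p[1],p[0])),np.degrees(np.arctan2(M[1,1],M[0,1])))
E
```

```text
t 3.38 p [ 0.4226 -0.468   0.3633] q [-30.3  13.5   6.9  -0.1 -83.4 -53.8] F [ 0.4 -0.  -0.6] w 0.0308
[[ 0.001 -0.103  0.995]
 [ 0.002  0.995  0.103]
 [-1.     0.002  0.001]]
-47.913638130595196 95.88528789658318
```

```bash
python3 - <<'E'
from h import *
s,p,M=st()
a,b=tool(OLD,.078,0,.113+.10,-1);print(a)
print(rows(p,M,a,b)); N=36;print(rows(p,M,a,b,36))
N,v,w=rows(p,M,a,b,36)
P,R=p.copy(),M.copy()
for k in range(N):
    P=P+R@v*.02;R=R@Ro.from_rotvec(w*.08).as_matrix()
    if k%6==5: print(P.round(3),R[:,0].round(2))
E
```

```text
t 3.38 p [ 0.4226 -0.468   0.3633] q [-30.3  13.5   6.9  -0.1 -83.4 -53.8] F [ 0.4 -0.  -0.6] w 0.0308
[0.54658711 0.16263945 0.24875732]
(39, array([0.209, 0.19 , 0.994]), array([-0.734, -0.162, -0.069]))
(36, array([0.226, 0.209, 1.076]), array([-0.795, -0.175, -0.075]))
[ 0.541 -0.411  0.34 ] [ 0.09 -0.01 -1.  ]
[ 0.632 -0.314  0.324] [ 0.18  0.02 -0.98]
[ 0.681 -0.19   0.312] [ 0.25  0.07 -0.97]
[ 0.681 -0.057  0.297] [ 0.29  0.15 -0.95]
[0.634 0.066 0.278] [ 0.3   0.24 -0.92]
[0.547 0.163 0.249] [ 0.27  0.32 -0.91]
```

Call:
arm_command([
  {"dx": 0.21, "dy": 0.19, "dz": 0.99, "wx": -0.73, "wy": -0.16, "wz": -0.07},
  {"dx": 0.21, "dy": 0.19, "dz": 0.99, "wx": -0.73, "wy": -0.16, "wz": -0.07},
  {"dx": 0.21, "dy": 0.19, "dz": 0.99, "wx": -0.73, "wy": -0.16, "wz": -0.07},
  {"dx": 0.21, "dy": 0.19, "dz": 0.99, "wx": -0.73, "wy": -0.16, "wz": -0.07},
  {"dx": 0.21, "dy": 0.19, "dz": 0.99, "wx": -0.73, "wy": -0.16, "wz": -0.07},
  {"dx": 0.21, "dy": 0.19, "dz": 0.99, "wx": -0.73, "wy": -0.16, "wz": -0.07},
  {"dx": 0.21, "dy": 0.19, "dz": 0.99, "wx": -0.73, "wy": -0.16, "wz": -0.07},
  {"dx": 0.21, "dy": 0.19, "dz": 0.99, "wx": -0.73, "wy": -0.16, "wz": -0.07},
  {"dx": 0.21, "dy": 0.19, "dz": 0.99, "wx": -0.73, "wy": -0.16, "wz": -0.07},
  {"dx": 0.21, "dy": 0.19, "dz": 0.99, "wx": -0.73, "wy": -0.16, "wz": -0.07},
  {"dx": 0.21, "dy": 0.19, "dz": 0.99, "wx": -0.73, "wy": -0.16, "wz": -0.07},
  {"dx": 0.21, "dy": 0.19, "dz": 0.99, "wx": -0.73, "wy": -0.16, "wz": -0.07},
  {"dx": 0.21, "dy": 0.19, "dz": 0.99, "wx": -0.73, "wy": -0.16, "wz": -0.07},
  {"dx": 0.21, "dy": 0.19, "dz": 0.99, "wx": -0.73, "wy": -0.16, "wz": -0.07},
  {"dx": 0.21, "dy": 0.19, "dz": 0.99, "wx": -0.73, "wy": -0.16, "wz": -0.07},
  {"dx": 0.21, "dy": 0.19, "dz": 0.99, "wx": -0.73, "wy": -0.16, "wz": -0.07},
  {"dx": 0.21, "dy": 0.19, "dz": 0.99, "wx": -0.73, "wy": -0.16, "wz": -0.07},
  {"dx": 0.21, "dy": 0.19, "dz": 0.99, "wx": -0.73, "wy": -0.16, "wz": -0.07},
  {"dx": 0.21, "dy": 0.19, "dz": 0.99, "wx": -0.73, "wy": -0.16, "wz": -0.07},
  {"dx": 0.21, "dy": 0.19, "dz": 0.99, "wx": -0.73, "wy": -0.16, "wz": -0.07},
])

```text
time_s: 5.05
tcp_pos: [0.6883, -0.1669, 0.3081]
eef_rot: [-59.2, 74.2, 16.8]
contact_force: [0.9, 0.3, -0.7]
gripper_width: 0.0303
```

```bash
cat > g.py <<'E'
from h import *
import sys
# g.py OLD|NEW x y z sgn [N]  (mm)
s,p,M=st()
k={"OLD":OLD,"NEW":NEW}[sys.argv[1]];x,y,z,sg=[float(v) for v in sys.argv[2:6]]
a,b=tool(k,x/1e3,y/1e3,z/1e3,sg)
N=int(sys.argv[6]) if len(sys.argv)>6 else None
print("err tool mm",(M.T@(a-p)*1e3).round(2),"rot deg",np.degrees(Ro.from_matrix(M.T@b).as_rotvec()).round(2));print(rows(p,M,a,b,N))
E
python3 g.py OLD 78 0 213 -1
```

```text
t 5.05 p [ 0.6883 -0.1669  0.3081] q [ -0.5  14.1   1.1  -5.3 -62.  -11.7] F [ 0.9  0.3 -0.7] w 0.0303
err tool mm [ 46.06 229.96 277.87] rot deg [-61.52 -13.94  -5.76]
(19, array([0.194, 0.19 , 0.964]), array([-0.706, -0.16 , -0.066]))
```

Call:
arm_command([
  {"dx": 0.194, "dy": 0.19, "dz": 0.964, "wx": -0.706, "wy": -0.16, "wz": -0.066},
  {"dx": 0.194, "dy": 0.19, "dz": 0.964, "wx": -0.706, "wy": -0.16, "wz": -0.066},
  {"dx": 0.194, "dy": 0.19, "dz": 0.964, "wx": -0.706, "wy": -0.16, "wz": -0.066},
  {"dx": 0.194, "dy": 0.19, "dz": 0.964, "wx": -0.706, "wy": -0.16, "wz": -0.066},
  {"dx": 0.194, "dy": 0.19, "dz": 0.964, "wx": -0.706, "wy": -0.16, "wz": -0.066},
  {"dx": 0.194, "dy": 0.19, "dz": 0.964, "wx": -0.706, "wy": -0.16, "wz": -0.066},
  {"dx": 0.194, "dy": 0.19, "dz": 0.964, "wx": -0.706, "wy": -0.16, "wz": -0.066},
  {"dx": 0.194, "dy": 0.19, "dz": 0.964, "wx": -0.706, "wy": -0.16, "wz": -0.066},
  {"dx": 0.194, "dy": 0.19, "dz": 0.964, "wx": -0.706, "wy": -0.16, "wz": -0.066},
  {"dx": 0.194, "dy": 0.19, "dz": 0.964, "wx": -0.706, "wy": -0.16, "wz": -0.066},
  {"dx": 0.194, "dy": 0.19, "dz": 0.964, "wx": -0.706, "wy": -0.16, "wz": -0.066},
  {"dx": 0.194, "dy": 0.19, "dz": 0.964, "wx": -0.706, "wy": -0.16, "wz": -0.066},
  {"dx": 0.194, "dy": 0.19, "dz": 0.964, "wx": -0.706, "wy": -0.16, "wz": -0.066},
  {"dx": 0.194, "dy": 0.19, "dz": 0.964, "wx": -0.706, "wy": -0.16, "wz": -0.066},
  {"dx": 0.194, "dy": 0.19, "dz": 0.964, "wx": -0.706, "wy": -0.16, "wz": -0.066},
  {"dx": 0.194, "dy": 0.19, "dz": 0.964, "wx": -0.706, "wy": -0.16, "wz": -0.066},
  {"dx": 0.194, "dy": 0.19, "dz": 0.964, "wx": -0.706, "wy": -0.16, "wz": -0.066},
  {"dx": 0.194, "dy": 0.19, "dz": 0.964, "wx": -0.706, "wy": -0.16, "wz": -0.066},
  {"dx": 0.194, "dy": 0.19, "dz": 0.964, "wx": -0.706, "wy": -0.16, "wz": -0.066},
])

```text
time_s: 6.63
tcp_pos: [0.5332, 0.1747, 0.2455]
eef_rot: [-91.9, 64.5, 51.2]
contact_force: [-0.0, 0.5, 0.7]
gripper_width: 0.0306
```

```bash
python3 g.py OLD 78 0 213 -1; python3 - <<'E'
from h import *
m=r.camera_model("wrist")
p,d=r.capture("wrist");cv2.imwrite("pics/w1.png",p[:,:,::-1])
C=cloud(d,m);K=C[d>0]
L=(K-OLD[0])@OLD[1]
for lo,hi in [(.01,.045),(.06,.1)]:
    a=L[(L[:,2]>.098)&(L[:,2]<.15)&(L[:,0]>lo)&(L[:,0]<hi)&(abs(L[:,1])<.05)]; print(len(a),np.round(np.percentile(a,[2,50,98],axis=0),4).tolist())
E
```

```text
t 6.63 p [0.5332 0.1747 0.2455] q [ 32.2  -1.2 -25.  -11.9 -42.6  28.1] F [-0.   0.5  0.7] w 0.0306
err tool mm [ -3.37   0.08 -17.99] rot deg [3.31 0.64 0.47]
(1, array([-0.169,  0.004, -0.9  ]), array([0.723, 0.139, 0.102]))
2639 [[0.0187, -0.0256, 0.1], [0.0273, -0.0039, 0.1332], [0.0304, 0.0227, 0.135]]
1788 [[0.0704, -0.0255, 0.1062], [0.0761, -0.0047, 0.1337], [0.0819, 0.0229, 0.1351]]
```

View pics/w1.png

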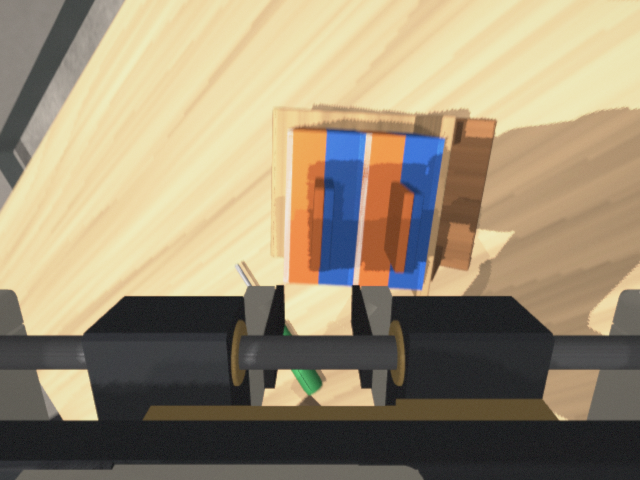

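Call:
arm_command([
  {"dx": -0.08, "dy": 0.03, "dz": -0.44, "wx": 0.36, "wy": 0.07, "wz": 0.05},
  {"dx": -0.08, "dy": 0.03, "dz": -0.44, "wx": 0.36, "wy": 0.07, "wz": 0.05},
  {"dx": 0.3, "dy": 0, "dz": 0, "wx": 0, "wy": 0, "wz": 0},
  {"dx": 0.5, "dy": 0, "dz": 0, "wx": 0, "wy": 0, "wz": 0},
])

```text
time_s: 7.02
tcp_pos: [0.5481, 0.1678, 0.235]
eef_rot: [-90.0, 64.8, 49.8]
contact_force: [-0.6, -1.4, 0.3]
gripper_width: 0.0305
```

```bash
python3 g.py OLD 77 -0.7 114 -1
```

```text
t 7.02 p [0.5481 0.1678 0.235 ] q [ 30.8   0.6 -24.6 -12.1 -41.5  26.4] F [-0.6 -1.4  0.3] w 0.0305
err tool mm [ 8.447e+01 -8.000e-02 -2.940e+00] rot deg [0.09 0.03 0.21]
(5, array([ 0.845, -0.002, -0.029]), array([0.004, 0.001, 0.009]))
```

Call:
arm_command([
  {"dx": 0.6, "dy": 0, "dz": -0.07, "wx": 0, "wy": 0, "wz": 0.01},
  {"dx": 0.6, "dy": 0, "dz": -0.07, "wx": 0, "wy": 0, "wz": 0.01},
  {"dx": 0.6, "dy": 0, "dz": 0, "wx": 0, "wy": 0, "wz": 0.01},
  {"dx": 0.6, "dy": 0, "dz": 0, "wx": 0, "wy": 0, "wz": 0.01},
  {"dx": 0.6, "dy": 0, "dz": 0, "wx": 0, "wy": 0, "wz": 0},
  {"dx": 0.5, "dy": 0, "dz": 0, "wx": 0, "wy": 0, "wz": 0},
  {"dx": 0, "dy": 0, "dz": 0, "wx": 0, "wy": 0, "wz": 0},
])

```text
time_s: 7.6
tcp_pos: [0.5722, 0.1886, 0.1578]
eef_rot: [-89.6, 65.5, 49.9]
contact_force: [-0.2, 0.1, 0.1]
gripper_width: 0.0308
```

```bash
python3 g.py OLD 77 -0.7 114 -1
```

```text
t 7.6 p [0.5722 0.1886 0.1578] q [ 31.5   8.4 -26.4 -14.1 -32.7  28.4] F [-0.2  0.1  0.1] w 0.0308
err tool mm [ 1.14 -4.51  2.1 ] rot deg [-0.22  0.08 -0.47]
(1, array([ 0.057, -0.225,  0.105]), array([-0.048,  0.017, -0.103]))
```

Call:
arm_command([
  {"dx": 0.05, "dy": -0.2, "dz": 0.1, "wx": -0.05, "wy": 0.02, "wz": -0.1},
  {"dx": 0, "dy": 0, "dz": 0, "wx": 0, "wy": 0, "wz": 0},
])

```text
time_s: 7.77
tcp_pos: [0.5734, 0.193, 0.1563]
eef_rot: [-89.9, 65.2, 49.8]
contact_force: [-0.0, 0.1, 0.7]
gripper_width: 0.0306
```

```bash
python3 g.py OLD 77 -0.7 114 -1;python3 - <<'E'
from h import *
for c in ["side","wrist"]:
    p,d=r.capture(c);cv2.imwrite(f"pics/{c}2.png",cv2.resize(p[200:400,220:460],None,fx=3,fy=3)[:,:,::-1] if c=="side" else p[:,:,::-1])
E
```

```text
t 7.77 p [0.5734 0.193  0.1563] q [ 31.8   8.5 -26.5 -14.1 -32.   28.3] F [-0.   0.1  0.7] w 0.0306
err tool mm [-1.88 -1.41  0.11] rot deg [-0.02  0.02 -0.17]
(1, array([-0.094, -0.07 ,  0.005]), array([-0.004,  0.005, -0.037]))
```

View pics/side2.png

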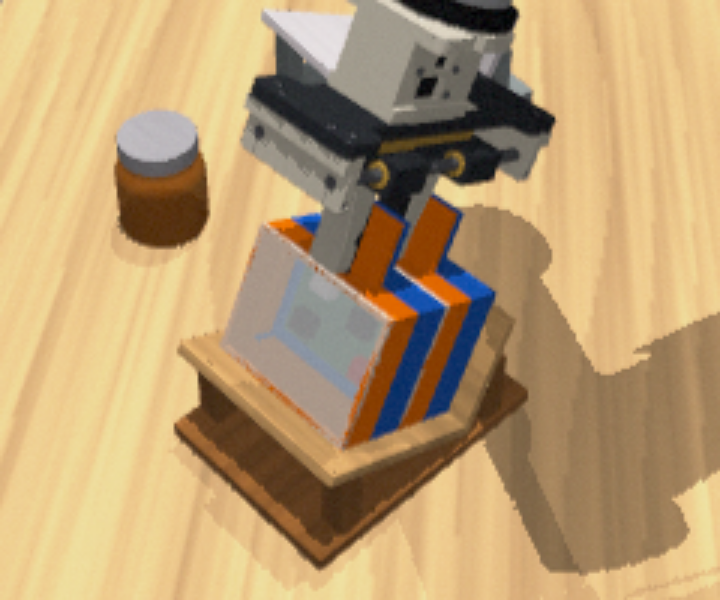

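View pics/wrist2.png

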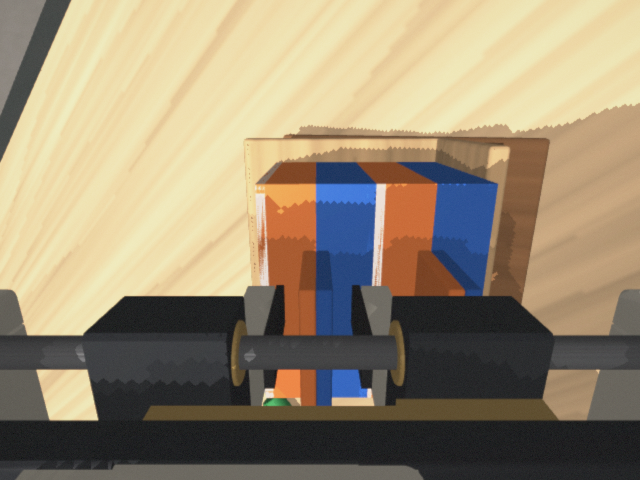

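Call:
arm_command([
  {"dx": -0.08, "dy": 0, "dz": 0, "wx": 0, "wy": 0, "wz": -0.03},
  {"dx": 0, "dy": 0, "dz": 0, "wx": 0, "wy": 0, "wz": 0},
  {"dx": 0, "dy": 0, "dz": 0, "wx": 0, "wy": 0, "wz": 0},
  {"dx": 0, "dy": 0, "dz": 0, "wx": 0, "wy": 0, "wz": 0},
  {"dx": 0, "dy": 0, "dz": 0, "wx": 0, "wy": 0, "wz": 0},
], fingers=1, force=5)

```text
time_s: 8.28
tcp_pos: [0.5728, 0.192, 0.1612]
eef_rot: [-90.1, 64.8, 49.6]
contact_force: [0.4, 0.0, -3.0]
gripper_width: 0.0121
```

```bash
python3 g.py OLD 77 -0.7 114 -1
```

```text
t 8.28 p [0.5728 0.192  0.1612] q [ 31.7   8.  -26.5 -14.2 -32.2  28.5] F [ 0.4  0.  -3. ] w 0.0121
err tool mm [ 3.06 -0.31  0.27] rot deg [ 0.02 -0.04  0.2 ]
(1, array([ 0.153, -0.016,  0.013]), array([ 0.005, -0.008,  0.043]))
```

Call:
arm_command([
  {"dx": 0, "dy": 0, "dz": 0, "wx": 0, "wy": 0, "wz": 0},
  {"dx": -0.1, "dy": 0, "dz": 0, "wx": 0, "wy": 0, "wz": 0},
  {"dx": -0.2, "dy": -0.05, "dz": 0, "wx": 0, "wy": 0, "wz": 0},
  {"dx": -0.3, "dy": -0.1, "dz": 0, "wx": 0, "wy": 0, "wz": 0},
  {"dx": -0.4, "dy": -0.1, "dz": 0, "wx": 0, "wy": 0, "wz": 0},
  {"dx": -0.5, "dy": -0.1, "dz": 0, "wx": 0, "wy": 0, "wz": 0},
  {"dx": -0.5, "dy": 0, "dz": 0, "wx": 0, "wy": 0, "wz": 0},
], fingers=1, force=55)

```text
time_s: 8.87
tcp_pos: [0.5635, 0.1826, 0.2005]
eef_rot: [-89.7, 65.2, 49.9]
contact_force: [0.5, 0.2, -1.7]
gripper_width: 0.012
```

```bash
python3 g.py OLD 85 0 300 -1;python3 - <<'E'
from h import *
for c in ["side"]:
    p,d=r.capture(c);cv2.imwrite(f"pics/{c}3.png",cv2.resize(p[200:400,220:460],None,fx=3,fy=3)[:,:,::-1])
E
```

```text
t 8.87 p [0.5635 0.1826 0.2005] q [ 31.4   4.5 -25.  -12.7 -37.5  26.7] F [ 0.5  0.2 -1.7] w 0.012
err tool mm [-141.76   -3.3     0.26] rot deg [-0.05  0.1  -0.16]
(8, array([-0.886, -0.022,  0.001]), array([-0.001,  0.003, -0.004]))
```

View pics/side3.png

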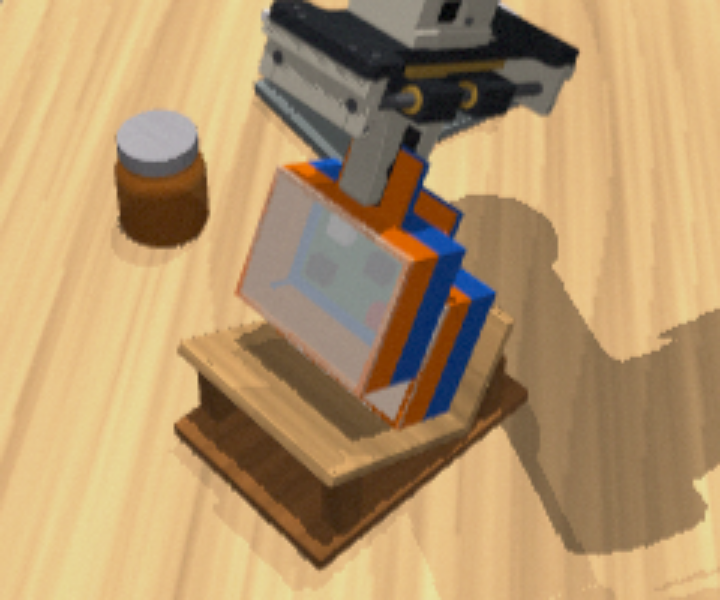

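Call:
arm_command([
  {"dx": -0.6, "dy": -0.03, "dz": 0, "wx": 0, "wy": 0, "wz": 0},
  {"dx": -0.7, "dy": -0.03, "dz": 0, "wx": 0, "wy": 0, "wz": 0},
  {"dx": -0.8, "dy": -0.03, "dz": 0, "wx": 0, "wy": 0, "wz": 0},
  {"dx": -0.8, "dy": 0, "dz": 0, "wx": 0, "wy": 0, "wz": 0},
  {"dx": -0.8, "dy": 0, "dz": 0, "wx": 0, "wy": 0, "wz": 0},
  {"dx": -0.6, "dy": 0, "dz": 0, "wx": 0, "wy": 0, "wz": 0},
  {"dx": -0.4, "dy": 0, "dz": 0, "wx": 0, "wy": 0, "wz": 0},
])

```text
time_s: 9.5
tcp_pos: [0.536, 0.1502, 0.2959]
eef_rot: [-90.0, 64.9, 49.7]
contact_force: [-0.1, -0.2, -2.6]
gripper_width: 0.0118
```

```bash
python3 g.py NEW 30 0 250 1; python3 - <<'E'
from h import *
s,p,M=st()
a,b=tool(NEW,.03,0,.25,1)
for N in (40,):
    n,v,w=rows(p,M,a,b,N);print(n,v,w)
    P,R=p.copy(),M.copy()
    for k in range(N):
        P=P+R@v*.02;R=R@Ro.from_rotvec(w*.08).as_matrix()
        if k%5==4: print(P.round(3),R[:,0].round(2),(P+R[:,0]*.103)[2].round(3))
# fixed: rotate about tool x only
print(np.degrees(Ro.from_matrix(M.T@b).as_rotvec()))
E
```

```text
t 9.5 p [0.536  0.1502 0.2959] q [ 29.7  -3.7 -20.8 -11.  -49.7  25.3] F [-0.1 -0.2 -2.6] w 0.0118
err tool mm [ -97.81  288.73 -205.23] rot deg [-1.7139e+02 -1.4000e-01  5.9700e+00]
(38, array([-0.101,  0.473,  0.524]), array([-0.984, -0.001,  0.034]))
t 9.5 p [0.536  0.1502 0.2959] q [ 29.7  -3.7 -20.8 -11.  -49.7  25.3] F [-0.1 -0.2 -2.6] w 0.0118
40 [-0.096  0.449  0.498] [-0.935 -0.001  0.033]
[0.471 0.139 0.283] [ 0.27  0.31 -0.91] 0.189
[0.415 0.105 0.266] [ 0.27  0.3  -0.92] 0.172
[0.376 0.053 0.248] [ 0.27  0.29 -0.92] 0.154
[ 0.359 -0.01   0.234] [ 0.28  0.28 -0.92] 0.139
[ 0.365 -0.077  0.226] [ 0.29  0.27 -0.92] 0.132
[ 0.393 -0.138  0.228] [ 0.3   0.27 -0.92] 0.134
[ 0.439 -0.186  0.24 ] [ 0.31  0.27 -0.91] 0.146
[ 0.497 -0.213  0.262] [ 0.32  0.27 -0.91] 0.169
[-1.71393327e+02 -1.41533426e-01  5.96759689e+00]
```

```bash
python3 - <<'E'
from h import *
s,p,M=st()
a,b=tool(NEW,.03,0,.25,1)
mid=M@Ro.from_rotvec(np.radians([94,0,0])).as_matrix()
pm=np.array([.60,-.01,.31])
n,v,w=rows(p,M,pm,mid);print(n,v,w)
P,R=p.copy(),M.copy()
for k in range(n):
    P=P+R@v*.02;R=R@Ro.from_rotvec(w*.08).as_matrix()
    if k%5==4: print(P.round(3))
n,v,w=rows(pm,mid,a,b);print(n,v,w,a)
P,R=pm,mid
for k in range(n):
    P=P+R@v*.02;R=R@Ro.from_rotvec(w*.08).as_matrix()
    if k%5==4: print(P.round(3))
E
```

```text
t 9.5 p [0.536  0.1502 0.2959] q [ 29.7  -3.7 -20.8 -11.  -49.7  25.3] F [-0.1 -0.2 -2.6] w 0.0118
21 [-0.112 -0.159 -0.415] [0.977 0.    0.   ]
[0.571 0.125 0.31 ]
[0.597 0.088 0.317]
[0.608 0.044 0.317]
[ 0.603 -0.001  0.311]
21 [-0.126 -0.542 -0.278] [ 0.981 -0.033 -0.032] [ 0.49641857 -0.21354382  0.26200503]
[ 0.609 -0.071  0.305]
[ 0.595 -0.13   0.293]
[ 0.56  -0.179  0.279]
[ 0.508 -0.21   0.265]
```

Call:
arm_command([
  {"dx": -0.06, "dy": -0.08, "dz": -0.2, "wx": 0.5, "wy": 0, "wz": 0},
  {"dx": -0.1, "dy": -0.15, "dz": -0.4, "wx": 0.9, "wy": 0, "wz": 0},
  {"dx": -0.11, "dy": -0.16, "dz": -0.42, "wx": 0.98, "wy": 0, "wz": 0},
  {"dx": -0.11, "dy": -0.16, "dz": -0.42, "wx": 0.98, "wy": 0, "wz": 0},
  {"dx": -0.11, "dy": -0.16, "dz": -0.42, "wx": 0.98, "wy": 0, "wz": 0},
  {"dx": -0.11, "dy": -0.16, "dz": -0.42, "wx": 0.98, "wy": 0, "wz": 0},
  {"dx": -0.11, "dy": -0.16, "dz": -0.42, "wx": 0.98, "wy": 0, "wz": 0},
  {"dx": -0.11, "dy": -0.16, "dz": -0.42, "wx": 0.98, "wy": 0, "wz": 0},
  {"dx": -0.11, "dy": -0.16, "dz": -0.42, "wx": 0.98, "wy": 0, "wz": 0},
  {"dx": -0.11, "dy": -0.16, "dz": -0.42, "wx": 0.98, "wy": 0, "wz": 0},
  {"dx": -0.11, "dy": -0.16, "dz": -0.42, "wx": 0.98, "wy": 0, "wz": 0},
  {"dx": -0.11, "dy": -0.16, "dz": -0.42, "wx": 0.98, "wy": 0, "wz": 0},
  {"dx": -0.11, "dy": -0.16, "dz": -0.42, "wx": 0.98, "wy": 0, "wz": 0},
  {"dx": -0.11, "dy": -0.16, "dz": -0.42, "wx": 0.98, "wy": 0, "wz": 0},
  {"dx": -0.11, "dy": -0.16, "dz": -0.42, "wx": 0.98, "wy": 0, "wz": 0},
  {"dx": -0.11, "dy": -0.16, "dz": -0.42, "wx": 0.98, "wy": 0, "wz": 0},
  {"dx": -0.11, "dy": -0.16, "dz": -0.42, "wx": 0.98, "wy": 0, "wz": 0},
  {"dx": -0.11, "dy": -0.16, "dz": -0.42, "wx": 0.98, "wy": 0, "wz": 0},
  {"dx": -0.11, "dy": -0.16, "dz": -0.42, "wx": 0.98, "wy": 0, "wz": 0},
  {"dx": -0.11, "dy": -0.16, "dz": -0.42, "wx": 0.98, "wy": 0, "wz": 0},
])

```text
time_s: 11.17
tcp_pos: [0.5992, -0.0074, 0.3173]
eef_rot: [1.1, 64.5, 49.4]
contact_force: [-0.7, 0.7, -2.6]
gripper_width: 0.012
```

```bash
python3 g.py NEW 30 0 250 1
```

```text
t 11.17 p [ 0.5992 -0.0074  0.3173] q [  6.2   3.5  -7.4 -19.6 -61.4 -41.1] F [-0.7  0.7 -2.6] w 0.012
err tool mm [ -46.34  -60.31 -224.36] rot deg [97.15 -2.73 -3.49]
(22, array([-0.108, -0.527, -0.282]), array([ 0.963, -0.027, -0.035]))
```

Call:
arm_command([
  {"dx": -0.11, "dy": -0.53, "dz": -0.28, "wx": 0.96, "wy": -0.03, "wz": -0.03},
  {"dx": -0.11, "dy": -0.53, "dz": -0.28, "wx": 0.96, "wy": -0.03, "wz": -0.03},
  {"dx": -0.11, "dy": -0.53, "dz": -0.28, "wx": 0.96, "wy": -0.03, "wz": -0.03},
  {"dx": -0.11, "dy": -0.53, "dz": -0.28, "wx": 0.96, "wy": -0.03, "wz": -0.03},
  {"dx": -0.11, "dy": -0.53, "dz": -0.28, "wx": 0.96, "wy": -0.03, "wz": -0.03},
  {"dx": -0.11, "dy": -0.53, "dz": -0.28, "wx": 0.96, "wy": -0.03, "wz": -0.03},
  {"dx": -0.11, "dy": -0.53, "dz": -0.28, "wx": 0.96, "wy": -0.03, "wz": -0.03},
  {"dx": -0.11, "dy": -0.53, "dz": -0.28, "wx": 0.96, "wy": -0.03, "wz": -0.03},
  {"dx": -0.11, "dy": -0.53, "dz": -0.28, "wx": 0.96, "wy": -0.03, "wz": -0.03},
  {"dx": -0.11, "dy": -0.53, "dz": -0.28, "wx": 0.96, "wy": -0.03, "wz": -0.03},
  {"dx": -0.11, "dy": -0.53, "dz": -0.28, "wx": 0.96, "wy": -0.03, "wz": -0.03},
  {"dx": -0.11, "dy": -0.53, "dz": -0.28, "wx": 0.96, "wy": -0.03, "wz": -0.03},
  {"dx": -0.11, "dy": -0.53, "dz": -0.28, "wx": 0.96, "wy": -0.03, "wz": -0.03},
  {"dx": -0.11, "dy": -0.53, "dz": -0.28, "wx": 0.96, "wy": -0.03, "wz": -0.03},
  {"dx": -0.11, "dy": -0.53, "dz": -0.28, "wx": 0.96, "wy": -0.03, "wz": -0.03},
  {"dx": -0.11, "dy": -0.53, "dz": -0.28, "wx": 0.96, "wy": -0.03, "wz": -0.03},
  {"dx": -0.11, "dy": -0.53, "dz": -0.28, "wx": 0.96, "wy": -0.03, "wz": -0.03},
  {"dx": -0.11, "dy": -0.53, "dz": -0.28, "wx": 0.96, "wy": -0.03, "wz": -0.03},
  {"dx": -0.11, "dy": -0.53, "dz": -0.28, "wx": 0.96, "wy": -0.03, "wz": -0.03},
])

```text
time_s: 12.75
tcp_pos: [0.5195, -0.211, 0.2695]
eef_rot: [81.2, 64.3, 40.7]
contact_force: [0.0, -0.6, -2.8]
gripper_width: 0.0117
```

```bash
python3 g.py NEW 30 0 250 1
```

```text
t 12.75 p [ 0.5195 -0.211   0.2695] q [ -18.2    4.8  -10.3  -24.5  -63.2 -103.4] F [ 0.  -0.6 -2.8] w 0.0117
err tool mm [ -1.49 -18.27 -16.13] rot deg [ 9.2  -0.13 -0.66]
(3, array([-0.024, -0.319, -0.252]), array([ 0.669, -0.01 , -0.048]))
```

Call:
arm_command([
  {"dx": -0.02, "dy": -0.32, "dz": -0.25, "wx": 0.67, "wy": -0.01, "wz": -0.05},
  {"dx": -0.02, "dy": -0.32, "dz": -0.25, "wx": 0.67, "wy": -0.01, "wz": -0.05},
  {"dx": -0.02, "dy": -0.2, "dz": -0.2, "wx": 0.4, "wy": 0, "wz": -0.04},
  {"dx": 0, "dy": 0, "dz": 0, "wx": 0, "wy": 0, "wz": 0},
  {"dx": 0, "dy": 0, "dz": 0, "wx": 0, "wy": 0, "wz": 0},
])

```text
time_s: 13.17
tcp_pos: [0.4952, -0.2148, 0.2629]
eef_rot: [89.3, 65.1, 40.0]
contact_force: [0.9, -0.0, -3.3]
gripper_width: 0.0116
```

```bash
cat > chk.py <<'E'
from h import *
import sys
tag=sys.argv[1]
for c in ["scene","side","wrist"]:
    m=r.camera_model(c);p,d=r.capture(c)
    np.savez(f"cap_{tag}_{c}.npz",p=p,d=d,**m,tp=pose()[1],tM=pose()[2])
    im=p
    if c=="scene": im=cv2.resize(p[150:330,180:420],None,fx=3,fy=3)
    if c=="side": im=cv2.resize(p[120:320,260:460],None,fx=3,fy=3)
    cv2.imwrite(f"pics/{tag}_{c}.png",im[:,:,::-1])
E
python3 g.py NEW 30 0 250 1; python3 chk.py a
```

```text
t 13.17 p [ 0.4952 -0.2148  0.2629] q [ -18.9    3.3  -12.8  -24.   -62.6 -111.3] F [ 0.9 -0.  -3.3] w 0.0116
err tool mm [ 1.52  1.23 -0.12] rot deg [0.48 0.1  0.06]
(1, array([ 0.076,  0.062, -0.006]), array([0.105, 0.022, 0.012]))
```

View pics/a_side.png

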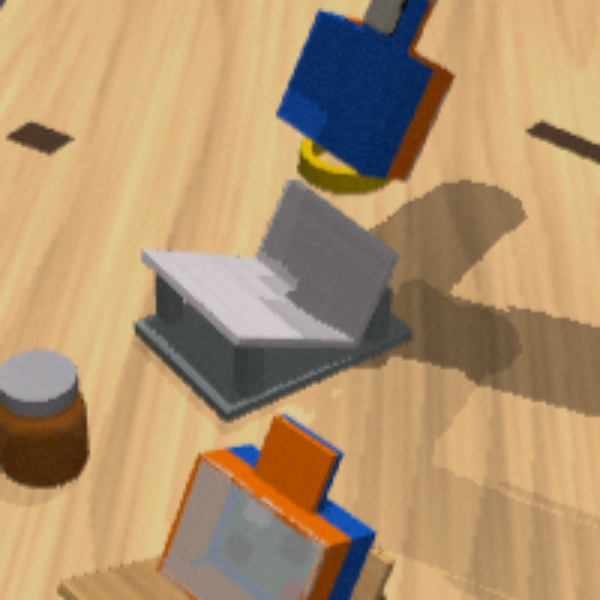

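View pics/a_scene.png

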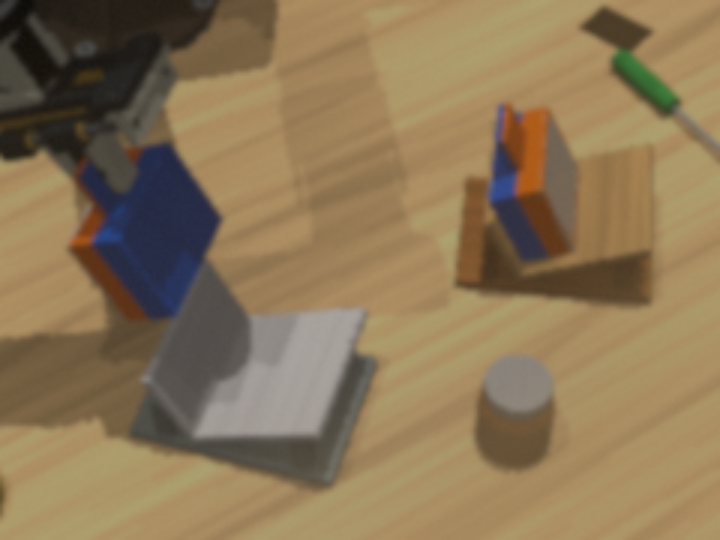

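View pics/a_wrist.png

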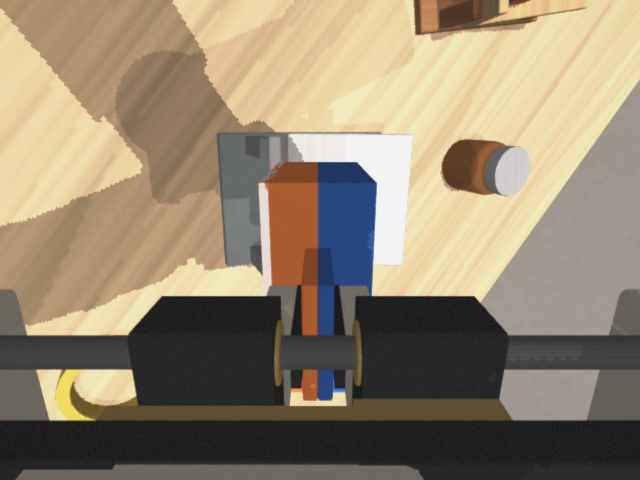

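```bash
cat > rel.py <<'E'
from h import *
import sys
from scipy.optimize import minimize
def boxsdf(L,boxes):
    ds=[]
    for b in boxes:
        b=np.array(b);c=(b[0::2]+b[1::2])/2;h=(b[1::2]-b[0::2])/2
        q=abs(L-c)-h
        ds.append(np.linalg.norm(np.maximum(q,0),axis=1)+np.minimum(q.max(1),0))
    return np.min(ds,0)
CASE=[[-.026,.026,-.055,.055,-.045,.045],[-.006,.006,-.025,.025,.045,.087]]
RACK=[[-.004,0,-.07,.07,0,.078],[0,.125,-.07,.07,-.004,0]]
PAIR=[[0,.052,-.055,.055,0,.09],[.052,.104,-.055,.055,0,.09]]
def fit(K,boxes,o,R,rot=True,cap=.01):
    best=None
    def f(q):
        Rq=R@Ro.from_rotvec(np.radians(q[3:6])*10).as_matrix()
        return np.mean(np.minimum(abs(boxsdf((K-(o+R@(q[:3]*.01)))@Rq,boxes)),cap))
    q=np.zeros(6)
    for it in range(3):
        S=np.vstack([q]+[q+np.eye(6)[i]*[.5,.5,.5,.2,.2,.2][i] for i in range(6)])
        res=minimize(f,q,method="Nelder-Mead",options=dict(initial_simplex=S,maxiter=3000,xatol=1e-4,fatol=1e-8));q=res.x
    return q[:3]*10,q[3:]*10,res.fun,o+R@(q[:3]*.01),R@Ro.from_rotvec(np.radians(q[3:6])*10).as_matrix()
def load(tag,c):
    z=np.load(f"cap_{tag}_{c}.npz");m={k:z[k] for k in ["R","t"]};m.update({k:float(z[k]) for k in ["vertical_fov","cx","cy"]})
    C=cloud(z["d"],m);return z["p"],z["d"],m,C,z
if __name__=="__main__":
    tag=sys.argv[1]
    for c in ["scene","side","wrist"]:
        p,d,m,C,z=load(tag,c);tp,M=z["tp"],z["tM"]
        # case frame in tool (sgn=+1, flipped): case z=-tool x ; case x = base->lid = -rack x = -tool y
        Rc=np.stack([-M[:,1],None or np.cross(-M[:,0],-M[:,1]),-M[:,0]],1)
        oc=tp+M@np.array([.058,0,0])
        K=C[d>0];L=(K-oc)@Rc
        rgb=p[d>0].astype(int);sat=rgb.max(1)-rgb.min(1)
        k=(abs(L[:,0])<.04)&(abs(L[:,1])<.068)&(L[:,2]>-.058)&(L[:,2]<.047)
        a=fit(K[k],CASE,oc,Rc)
        Lr=(K-NEW[0])@NEW[1]
        k2=(Lr[:,0]>-.012)&(Lr[:,0]<.137)&(abs(Lr[:,1])<.082)&(Lr[:,2]>-.012)&(Lr[:,2]<.09)&~k&(K[:,2]>.015)
        b=fit(K[k2],RACK,*NEW)
        print(c,"case off(case axes mm)",a[0].round(1),a[1].round(2),"fun",round(a[2]*1e3,2),k.sum(),"| rack off",b[0].round(1),b[1].round(2),round(b[2]*1e3,2),k2.sum())
        print("   case in fitted rack mm",((a[3]-b[3])@b[4]*1e3).round(1)," in NEW",((a[3]-NEW[0])@NEW[1]*1e3).round(1))
E
python3 rel.py a
```

```text
scene case off(case axes mm) [-2.3 -2.2 -5.9] [-0.1   0.03  0.12] fun 1.0 1877 | rack off [1.3 0.1 0.7] [ 0.16  0.15 -0.57] 1.13 2843
   case in fitted rack mm [ 29.4   2.7 179. ]  in NEW [ 31.1   2.  179.6]
side case off(case axes mm) [-0.3 -0.7 -5.9] [ 0.11 -0.22 -0.04] fun 1.06 2133 | rack off [-0.3  0.3 -0.4] [-0.12  0.06  0.11] 0.98 2635
   case in fitted rack mm [ 29.4  -0.3 179.9]  in NEW [ 29.2   0.4 179.5]
wrist case off(case axes mm) [ 0.4 -0.5 -3.7] [ 0.02 -0.08  0.09] fun 0.41 12923 | rack off [-2.5 -1.4  1.8] [ 0.02 -0.04 -0.29] 0.66 7458
   case in fitted rack mm [ 31.3   1.7 179.7]  in NEW [2.860e+01 1.000e-01 1.815e+02]
```

Call:
arm_command([
  {"dx": 0.2, "dy": -0.07, "dz": 0.06, "wx": 0.13, "wy": 0, "wz": 0},
  {"dx": 0.4, "dy": 0, "dz": 0, "wx": 0, "wy": 0, "wz": 0},
  {"dx": 0.6, "dy": 0, "dz": 0, "wx": 0, "wy": 0, "wz": 0},
  {"dx": 0.7, "dy": 0, "dz": 0, "wx": 0, "wy": 0, "wz": 0},
  {"dx": 0.7, "dy": 0, "dz": 0, "wx": 0, "wy": 0, "wz": 0},
  {"dx": 0.5, "dy": 0, "dz": 0, "wx": 0, "wy": 0, "wz": 0},
  {"dx": 0.3, "dy": 0, "dz": 0, "wx": 0, "wy": 0, "wz": 0},
  {"dx": 0.1, "dy": 0, "dz": 0, "wx": 0, "wy": 0, "wz": 0},
])

```text
time_s: 13.98
tcp_pos: [0.5216, -0.1961, 0.1933]
eef_rot: [89.8, 65.0, 40.0]
contact_force: [0.4, 0.4, -1.5]
gripper_width: 0.0116
```

```bash
python3 g.py NEW 28 -1.2 116 1; python3 chk.py b; python3 rel.py b
```

```text
t 13.98 p [ 0.5216 -0.1961  0.1933] q [ -16.1    7.8  -16.7  -25.7  -53.7 -110.4] F [ 0.4  0.4 -1.5] w 0.0116
err tool mm [58.89 -0.52 -1.9 ] rot deg [-0.01  0.11  0.04]
(3, array([ 0.982, -0.009, -0.031]), array([-0.001,  0.008,  0.003]))
scene case off(case axes mm) [-2.5 -2.2 -6.1] [ 0.08 -0.04 -0.08] fun 1.37 1764 | rack off [1.6 0.4 2.2] [ 0.71  0.96 -0.54] 1.14 1982
   case in fitted rack mm [ 27.7   0.3 101.1]  in NEW [ 30.9  -0.8 102.8]
side case off(case axes mm) [-0.1 -1.2 -6.9] [-0.08 -0.28  0.25] fun 1.31 2062 | rack off [ 0.9 -0.2 -0.4] [-0.14  0.12  1.68] 0.97 1995
   case in fitted rack mm [ 27.6  -3.1 103.3]  in NEW [ 28.8  -2.2 102.9]
wrist case off(case axes mm) [ 4.2 -0.9 -4.6] [-0.07 -0.93 -0.09] fun 0.99 13932 | rack off [-2.7 -1.4  1.7] [ 0.03 -0.06 -0.47] 0.62 11910
   case in fitted rack mm [ 27.6  -1.2 104.1]  in NEW [ 24.8  -2.9 105.9]
```

View pics/b_side.png

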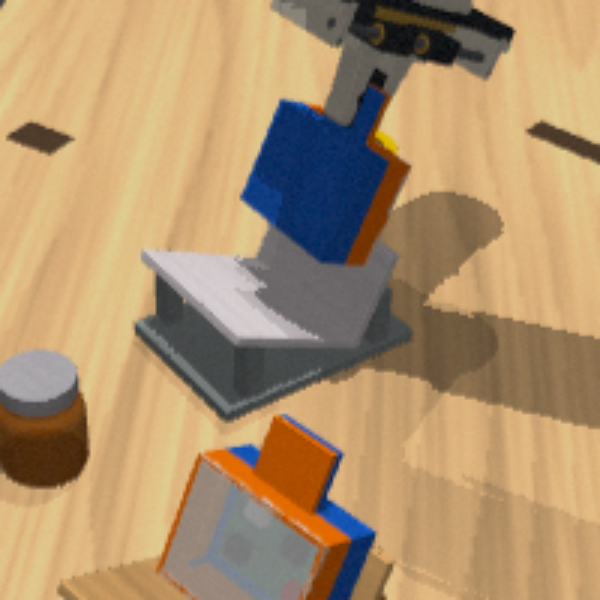

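Call:
arm_command([
  {"dx": 0.3, "dy": 0.02, "dz": -0.06, "wx": 0, "wy": 0, "wz": 0},
  {"dx": 0.5, "dy": 0, "dz": 0, "wx": 0, "wy": 0, "wz": 0},
  {"dx": 0.5, "dy": 0, "dz": 0, "wx": 0, "wy": 0, "wz": 0},
  {"dx": 0.4, "dy": 0, "dz": 0, "wx": 0, "wy": 0, "wz": 0},
  {"dx": 0.3, "dy": 0, "dz": 0, "wx": 0, "wy": 0, "wz": 0},
  {"dx": 0.15, "dy": 0, "dz": 0, "wx": 0, "wy": 0, "wz": 0},
  {"dx": 0, "dy": 0, "dz": 0, "wx": 0, "wy": 0, "wz": 0},
])

```text
time_s: 14.72
tcp_pos: [0.5374, -0.1836, 0.1542]
eef_rot: [89.1, 64.9, 39.3]
contact_force: [-0.1, -0.1, -2.3]
gripper_width: 0.012
```

```bash
python3 g.py NEW 28 -1.2 116 1; python3 chk.py c; python3 rel.py c
```

```text
t 14.72 p [ 0.5374 -0.1836  0.1542] q [ -14.3   10.8  -18.6  -27.1  -48.5 -109.4] F [-0.1 -0.1 -2.3] w 0.012
err tool mm [14.88 -2.38 -2.53] rot deg [ 0.07  0.41 -0.1 ]
(1, array([ 0.744, -0.119, -0.127]), array([ 0.015,  0.089, -0.023]))
scene case off(case axes mm) [-2.4 -2.3 -6.3] [ 0.02 -0.12 -0.35] fun 1.82 1781 | rack off [1.7 0.  1. ] [ 0.19  0.49 -0.09] 1.2 1340
   case in fitted rack mm [30.7 -1.6 58.1]  in NEW [32.9 -1.8 58.9]
side case off(case axes mm) [-0.1 -1.1 -6.6] [ 0.03 -0.16  0.26] fun 1.61 2101 | rack off [ 0.2  0.2 -0.2] [-0.1   0.16  1.21] 0.99 1291
   case in fitted rack mm [30.4 -4.3 59.4]  in NEW [30.9 -3.3 59.1]
wrist case off(case axes mm) [ 7.4 -0.9 -4.2] [-0.07 -0.62 -0.91] fun 1.32 15959 | rack off [-4.7 16.3  1.6] [ 0.02 -0.17 -0.52] 0.65 15365
   case in fitted rack mm [ 28.5 -19.8  60.1]  in NEW [23.5 -3.8 61.8]
```

View pics/c_side.png

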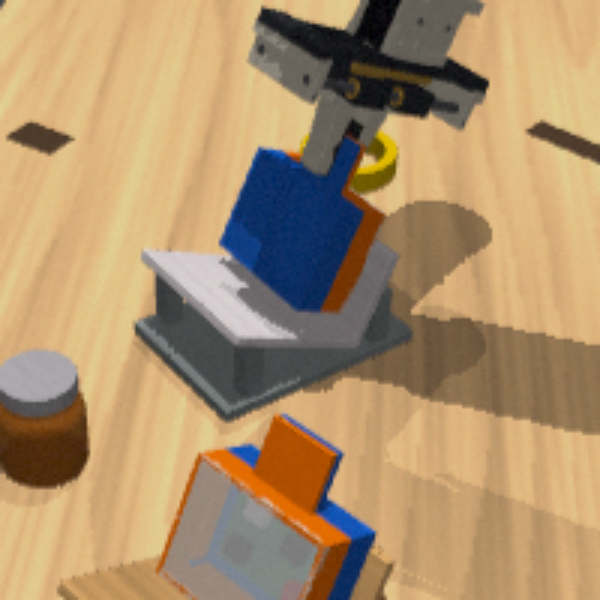

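View pics/c_wrist.png

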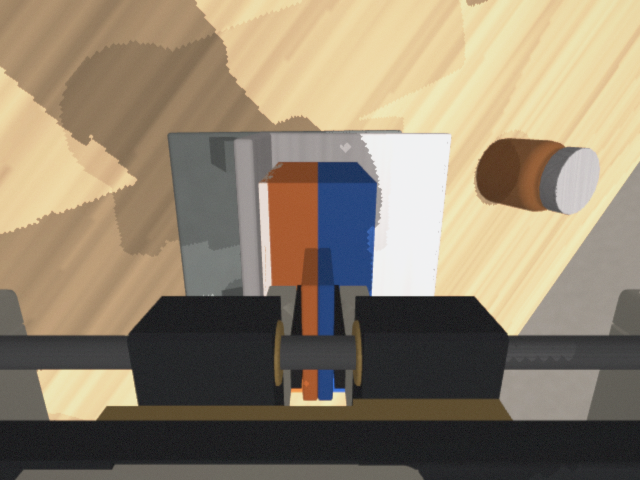

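Call:
arm_command([
  {"dx": 0.2, "dy": -0.06, "dz": -0.06, "wx": 0.01, "wy": 0.05, "wz": -0.02},
  {"dx": 0.15, "dy": -0.06, "dz": -0.06, "wx": 0, "wy": 0.04, "wz": 0},
  {"dx": 0.05, "dy": 0, "dz": 0, "wx": 0, "wy": 0, "wz": 0},
])

```text
time_s: 15.12
tcp_pos: [0.5375, -0.1818, 0.1479]
eef_rot: [89.6, 64.9, 39.9]
contact_force: [-0.5, 0.7, -2.0]
gripper_width: 0.0116
```

```bash
python3 g.py NEW 26 -1.5 116 1
```

```text
t 15.12 p [ 0.5375 -0.1818  0.1479] q [ -14.3   11.3  -18.7  -27.5  -48.1 -108.9] F [-0.5  0.7 -2. ] w 0.0116
err tool mm [ 8.64 -2.81 -0.86] rot deg [ 0.1   0.16 -0.11]
(1, array([ 0.432, -0.141, -0.043]), array([ 0.021,  0.034, -0.024]))
```

Call:
arm_command([
  {"dx": 0.15, "dy": -0.02, "dz": -0.04, "wx": 0.02, "wy": 0.03, "wz": -0.02},
  {"dx": 0.15, "dy": 0, "dz": 0, "wx": 0, "wy": 0, "wz": 0},
  {"dx": 0.05, "dy": 0, "dz": 0, "wx": 0, "wy": 0, "wz": 0},
])

```text
time_s: 15.37
tcp_pos: [0.5391, -0.1795, 0.141]
eef_rot: [89.9, 65.0, 40.2]
contact_force: [0.5, -1.0, -2.2]
gripper_width: 0.0118
```

```bash
python3 g.py NEW 26 -1.5 116.7 1
```

```text
t 15.37 p [ 0.5391 -0.1795  0.141 ] q [ -14.    11.8  -19.   -27.8  -47.4 -108.9] F [ 0.5 -1.  -2.2] w 0.0118
err tool mm [ 0.53 -2.33 -0.13] rot deg [-0.02  0.04 -0.03]
(1, array([ 0.027, -0.116, -0.007]), array([-0.005,  0.008, -0.007]))
```

Call:
arm_command([
  {"dx": 0.06, "dy": -0.04, "dz": 0, "wx": 0, "wy": 0, "wz": 0},
  {"dx": 0.06, "dy": -0.03, "dz": 0, "wx": 0, "wy": 0, "wz": 0},
])

```text
time_s: 15.53
tcp_pos: [0.5392, -0.1797, 0.1403]
eef_rot: [89.8, 64.9, 40.1]
contact_force: [-10.3, 2.4, 17.2]
gripper_width: 0.0118
```

```bash
python3 g.py NEW 26 -1.5 116.7 1
```

```text
t 15.53 p [ 0.5392 -0.1797  0.1403] q [ -14.1   11.9  -19.   -27.9  -47.4 -108.6] F [-10.3   2.4  17.2] w 0.0118
err tool mm [-0.04 -1.95 -0.36] rot deg [ 0.1   0.06 -0.08]
(1, array([-0.002, -0.098, -0.018]), array([ 0.023,  0.013, -0.017]))
```

Call:
arm_command([
  {"dx": -0.02, "dy": -0.05, "dz": 0, "wx": 0, "wy": 0, "wz": 0},
  {"dx": 0, "dy": -0.05, "dz": 0, "wx": 0, "wy": 0, "wz": 0},
])

```text
time_s: 15.7
tcp_pos: [0.538, -0.1811, 0.1408]
eef_rot: [89.6, 64.9, 40.0]
contact_force: [0.4, 0.1, -2.8]
gripper_width: 0.0122
```

```bash
cat >> g.py <<'E'
print("F rack",(k[1].T@s["contact_force"]).round(1),"mom",(k[1].T@s["moment"]).round(2))
E
python3 g.py NEW 26 -1.5 116.7 1
```

```text
t 15.7 p [ 0.538  -0.1811  0.1408] q [ -14.3   11.8  -19.   -27.9  -47.4 -108.3] F [ 0.4  0.1 -2.8] w 0.0122
err tool mm [ 1.14 -0.54 -0.66] rot deg [ 0.16  0.12 -0.13]
(1, array([ 0.057, -0.027, -0.033]), array([ 0.036,  0.026, -0.029]))
F rack [-0.8 -0.1 -2.7] mom [-0.07  1.99  0.03]
```

Call:
arm_command([
  {"dx": 0, "dy": -0.06, "dz": -0.02, "wx": 0.03, "wy": 0.02, "wz": -0.03},
  {"dx": 0.03, "dy": -0.03, "dz": -0.01, "wx": 0, "wy": 0, "wz": 0},
])

```text
time_s: 15.87
tcp_pos: [0.5365, -0.1817, 0.1393]
eef_rot: [89.9, 65.0, 40.2]
contact_force: [-0.7, 0.6, -2.8]
gripper_width: 0.0115
```

```bash
python3 g.py NEW 26 -1.5 116.7 1
```

```text
t 15.87 p [ 0.5365 -0.1817  0.1393] q [ -14.3   11.8  -19.1  -27.9  -47.4 -108.4] F [-0.7  0.6 -2.8] w 0.0115
err tool mm [ 0.49  1.49 -0.14] rot deg [0.01 0.04 0.01]
(1, array([ 0.024,  0.075, -0.007]), array([0.001, 0.009, 0.002]))
F rack [-1.3  0.9 -2.5] mom [-0.13  1.54 -0.03]
```

Call:
arm_command([
  {"dx": 0, "dy": -0.04, "dz": 0, "wx": 0, "wy": 0, "wz": 0},
  {"dx": 0, "dy": -0.03, "dz": 0, "wx": 0, "wy": 0, "wz": 0},
])

```text
time_s: 16.03
tcp_pos: [0.5365, -0.1818, 0.139]
eef_rot: [89.9, 64.9, 40.1]
contact_force: [0.5, 2.8, 0.6]
gripper_width: 0.012
```

```bash
python3 g.py NEW 26 -1.5 116.7 1; python3 chk.py d
```

```text
t 16.03 p [ 0.5365 -0.1818  0.139 ] q [ -14.4   11.9  -19.1  -28.   -47.4 -108.2] F [0.5 2.8 0.6] w 0.012
err tool mm [ 0.26  1.67 -0.24] rot deg [-0.02  0.06 -0.1 ]
(1, array([ 0.013,  0.084, -0.012]), array([-0.004,  0.013, -0.023]))
F rack [ 2.2  1.9 -0.4] mom [ 0.48  0.54 -0.07]
```

View pics/d_side.png

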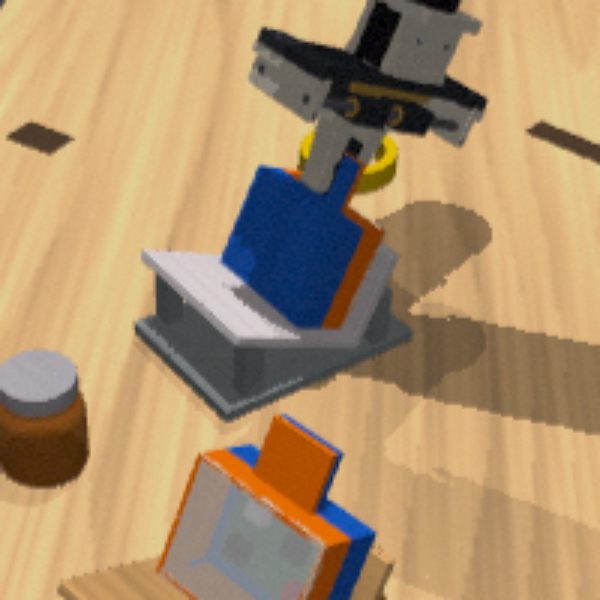

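View pics/d_wrist.png

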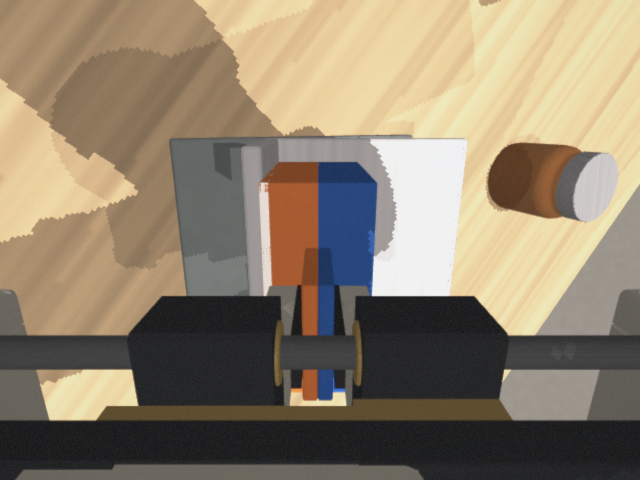

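Call:
arm_command([
  {"dx": 0.04, "dy": -0.04, "dz": 0, "wx": 0, "wy": 0, "wz": -0.02},
  {"dx": 0.02, "dy": -0.02, "dz": 0, "wx": 0, "wy": 0, "wz": 0},
])

```text
time_s: 16.35
tcp_pos: [0.5368, -0.182, 0.1388]
eef_rot: [89.7, 64.9, 40.1]
contact_force: [-1.7, 2.4, 3.8]
gripper_width: 0.0118
```

```bash
python3 g.py NEW 26 -1.5 116.7 1
```

```text
t 16.35 p [ 0.5368 -0.182   0.1388] q [ -14.4   11.9  -19.2  -28.   -47.3 -108.2] F [-1.7  2.4  3.8] w 0.0118
err tool mm [ 0.02  1.65 -0.5 ] rot deg [ 0.05  0.1  -0.08]
(1, array([ 0.001,  0.082, -0.025]), array([ 0.012,  0.021, -0.018]))
F rack [1.8 2.9 3.3] mom [ 1.13  0.57 -0.13]
```

Call:
arm_command([
  {"dx": 0, "dy": 0, "dz": 0, "wx": 0, "wy": 0, "wz": 0},
  {"dx": 0, "dy": 0, "dz": 0, "wx": 0, "wy": 0, "wz": 0},
  {"dx": 0, "dy": 0, "dz": 0, "wx": 0, "wy": 0, "wz": 0},
], fingers=0.3)

```text
time_s: 16.6
tcp_pos: [0.5365, -0.1831, 0.139]
eef_rot: [89.5, 65.0, 39.9]
contact_force: [-0.0, 0.2, -0.5]
gripper_width: 0.0263
```

```bash
python3 g.py NEW 26 -1.5 216.7 1; python3 chk.py e
```

```text
t 16.6 p [ 0.5365 -0.1831  0.139 ] q [ -14.4   11.9  -19.2  -27.9  -47.3 -108.2] F [-0.   0.2 -0.5] w 0.0263
err tool mm [-99.48   2.44  -0.86] rot deg [0.11 0.17 0.  ]
(5, array([-0.995,  0.024, -0.01 ]), array([0.005, 0.008, 0.   ]))
F rack [-0.1  0.1 -0.4] mom [-0.07  1.49  0.06]
```

View pics/e_wrist.png

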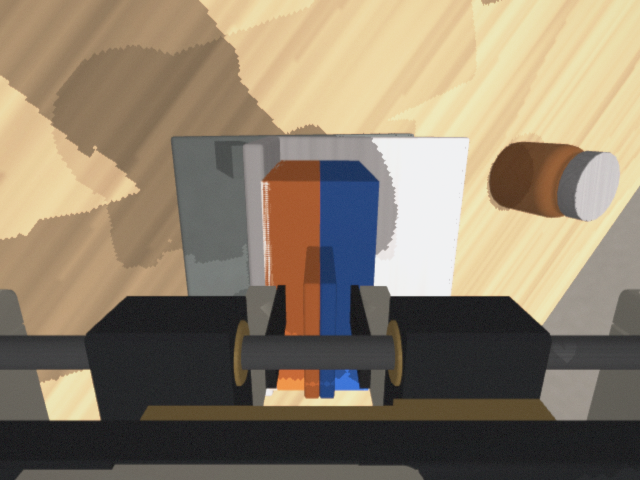

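View pics/e_side.png

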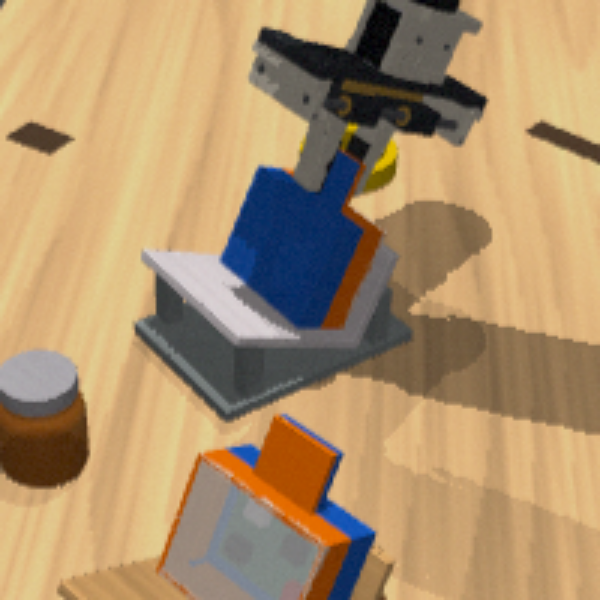

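Call:
arm_command([
  {"dx": -0.2, "dy": 0.03, "dz": 0, "wx": 0, "wy": 0, "wz": 0},
  {"dx": -0.4, "dy": 0, "dz": 0, "wx": 0, "wy": 0, "wz": 0},
  {"dx": -0.8, "dy": 0, "dz": 0, "wx": 0, "wy": 0, "wz": 0},
  {"dx": -0.9, "dy": 0, "dz": 0, "wx": 0, "wy": 0, "wz": 0},
  {"dx": -0.9, "dy": 0, "dz": 0, "wx": 0, "wy": 0, "wz": 0},
  {"dx": -0.9, "dy": 0, "dz": 0, "wx": 0, "wy": 0, "wz": 0},
  {"dx": -0.9, "dy": 0, "dz": 0, "wx": 0, "wy": 0, "wz": 0},
  {"dx": -0.6, "dy": 0, "dz": 0, "wx": 0, "wy": 0, "wz": 0},
])

```text
time_s: 17.42
tcp_pos: [0.4966, -0.2147, 0.245]
eef_rot: [90.1, 65.3, 40.4]
contact_force: [0.1, -0.2, -0.6]
gripper_width: 0.0306
```

```bash
python3 g.py NEW 26 -1.5 216.7 1; python3 chk.py f; cat > rel2.py <<'E'
from rel import *
import sys
tag=sys.argv[1];xs=float(sys.argv[2]) if len(sys.argv)>2 else .026
for c in ["scene","side","wrist"]:
    p,d,m,C,z=load(tag,c);K=C[d>0];L=(K-NEW[0])@NEW[1]
    k=(L[:,0]>-.012)&(L[:,0]<.137)&(abs(L[:,1])<.085)&(L[:,2]>-.012)&(L[:,2]<.15)&(K[:,2]>.017)
    K=K[k]
    def f(q):
        # q: rack dx,dy,dz(mm) yaw(deg); case x,y,z mm, yaw, roll deg
        o=NEW[0]+NEW[1]@(q[:3]/1e3);R=NEW[1]@Ro.from_euler("z",q[3],degrees=True).as_matrix()
        L=(K-o)@R; a=boxsdf(L,RACK)
        Rc=Ro.from_euler("zxy",[q[7],q[8],q[9]],degrees=True).as_matrix()
        b=boxsdf((L-q[4:7]/1e3)@Rc,CASE)
        return np.mean(np.minimum(np.minimum(abs(a),abs(b)),.008))
    q=np.array([0,0,0,0,xs*1e3,0,45,0,0,0.])
    for it in range(4):
        S=np.vstack([q]+[q+np.eye(10)[i]*2 for i in range(10)])
        q=minimize(f,q,method="Nelder-Mead",options=dict(initial_simplex=S,maxiter=4000,maxfev=4000,xatol=1e-2,fatol=1e-8)).x
    print(c,len(K),"rack",q[:4].round(1),"case",q[4:7].round(1),"yaw,roll,pitch",q[7:].round(2),"fun",round(f(q)*1e3,2))
E
python3 rel2.py f
```

```text
t 17.42 p [ 0.4966 -0.2147  0.245 ] q [ -18.8    4.3  -13.9  -24.3  -60.8 -110.9] F [ 0.1 -0.2 -0.6] w 0.0306
err tool mm [18.1   3.79  0.55] rot deg [ 0.04 -0.07  0.28]
(1, array([0.905, 0.19 , 0.028]), array([ 0.008, -0.015,  0.06 ]))
F rack [-0.4 -0.2 -0.5] mom [-0.11  1.45  0.07]
scene 3258 rack [ 1.5  0.1  0.2 -0.5] case [25.5  0.5 44.8] yaw,roll,pitch [0.23 0.11 0.08] fun 1.13
side 3355 rack [-0.7  0.2 -0.5  0. ] case [25.6 -1.3 45.2] yaw,roll,pitch [-0.04  0.03 -0.14] fun 1.04
wrist 21113 rack [-4.6 -1.6  1.9 -0.2] case [27.9  0.3 44.9] yaw,roll,pitch [ 0.03  0.02 -0.08] fun 0.6
```

View pics/f_wrist.png

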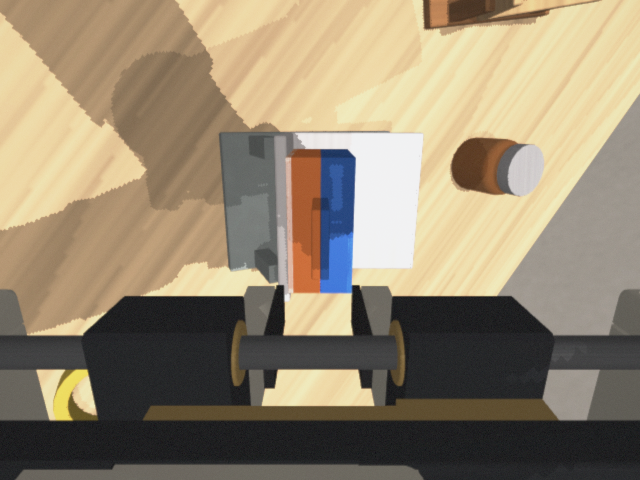

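View pics/f_side.png

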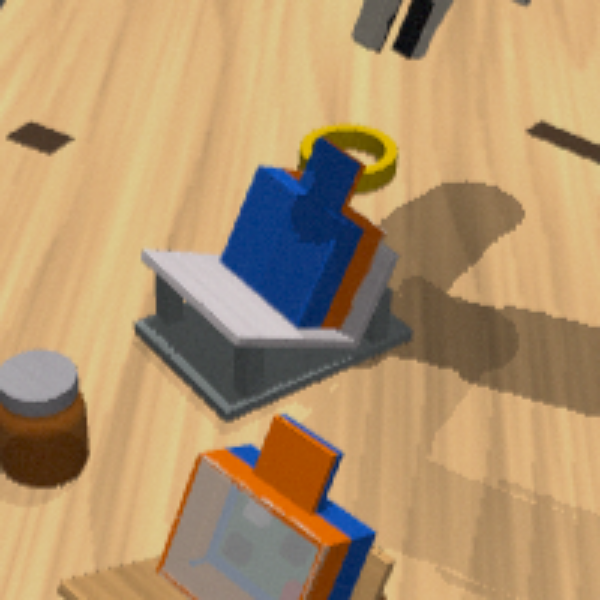

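```bash
python3 - <<'E'
from h import *
s,p,M=st()
a,b=tool(OLD,.0245,-.0012,.20,-1)
mid=M@Ro.from_rotvec(np.radians([-94,0,0])).as_matrix()
pm=np.array([.58,-.01,.30])
n,v,w=rows(p,M,pm,mid);print(n,v,w)
P,R=p.copy(),M.copy()
for k in range(n):
    P=P+R@v*.02;R=R@Ro.from_rotvec(w*.08).as_matrix()
    if k%5==4: print(P.round(3))
n,v,w=rows(pm,mid,a,b);print(n,v,w,a)
P,R=pm,mid
for k in range(n):
    P=P+R@v*.02;R=R@Ro.from_rotvec(w*.08).as_matrix()
    if k%5==4: print(P.round(3))
E
```

```text
t 17.57 p [ 0.4971 -0.2144  0.2442] q [ -18.8    4.4  -14.   -24.4  -60.7 -110.9] F [-0.2 -0.2 -0.5] w 0.0307
21 [0.074 0.573 0.184] [-0.977 -0.    -0.   ]
[ 0.546 -0.185  0.262]
[ 0.58  -0.138  0.28 ]
[ 0.593 -0.081  0.293]
[ 0.584 -0.021  0.3  ]
21 [0.24  0.242 0.292] [-0.982 -0.035  0.029] [0.5196946  0.12907358 0.21436524]
[0.584 0.033 0.288]
[0.574 0.073 0.271]
[0.554 0.106 0.249]
[0.526 0.127 0.221]
```

Call:
arm_command([
  {"dx": -0.1, "dy": 0.57, "dz": 0.18, "wx": -0.98, "wy": 0, "wz": 0},
  {"dx": 0.07, "dy": 0.57, "dz": 0.18, "wx": -0.98, "wy": 0, "wz": 0},
  {"dx": 0.07, "dy": 0.57, "dz": 0.18, "wx": -0.98, "wy": 0, "wz": 0},
  {"dx": 0.07, "dy": 0.57, "dz": 0.18, "wx": -0.98, "wy": 0, "wz": 0},
  {"dx": 0.07, "dy": 0.57, "dz": 0.18, "wx": -0.98, "wy": 0, "wz": 0},
  {"dx": 0.07, "dy": 0.57, "dz": 0.18, "wx": -0.98, "wy": 0, "wz": 0},
  {"dx": 0.07, "dy": 0.57, "dz": 0.18, "wx": -0.98, "wy": 0, "wz": 0},
  {"dx": 0.07, "dy": 0.57, "dz": 0.18, "wx": -0.98, "wy": 0, "wz": 0},
  {"dx": 0.07, "dy": 0.57, "dz": 0.18, "wx": -0.98, "wy": 0, "wz": 0},
  {"dx": 0.07, "dy": 0.57, "dz": 0.18, "wx": -0.98, "wy": 0, "wz": 0},
  {"dx": 0.07, "dy": 0.57, "dz": 0.18, "wx": -0.98, "wy": 0, "wz": 0},
  {"dx": 0.07, "dy": 0.57, "dz": 0.18, "wx": -0.98, "wy": 0, "wz": 0},
  {"dx": 0.07, "dy": 0.57, "dz": 0.18, "wx": -0.98, "wy": 0, "wz": 0},
  {"dx": 0.07, "dy": 0.57, "dz": 0.18, "wx": -0.98, "wy": 0, "wz": 0},
  {"dx": 0.07, "dy": 0.57, "dz": 0.18, "wx": -0.98, "wy": 0, "wz": 0},
  {"dx": 0.07, "dy": 0.57, "dz": 0.18, "wx": -0.98, "wy": 0, "wz": 0},
  {"dx": 0.07, "dy": 0.57, "dz": 0.18, "wx": -0.98, "wy": 0, "wz": 0},
  {"dx": 0.07, "dy": 0.57, "dz": 0.18, "wx": -0.98, "wy": 0, "wz": 0},
  {"dx": 0.07, "dy": 0.57, "dz": 0.18, "wx": -0.98, "wy": 0, "wz": 0},
  {"dx": 0.07, "dy": 0.57, "dz": 0.18, "wx": -0.98, "wy": 0, "wz": 0},
])

```text
time_s: 19.23
tcp_pos: [0.5723, -0.0096, 0.2834]
eef_rot: [-0.3, 66.3, 43.7]
contact_force: [-0.7, -0.8, 0.5]
gripper_width: 0.0309
```

```bash
python3 g.py OLD 24.5 -1.2 200 -1
```

```text
t 19.23 p [ 0.5723 -0.0096  0.2834] q [  9.2   1.1 -15.1 -16.2 -55.  -48.1] F [-0.7 -0.8  0.5] w 0.0309
err tool mm [ 86.46 136.54  25.79] rot deg [-95.17  -3.     0.94]
(21, array([0.212, 0.208, 0.303]), array([-0.989, -0.031,  0.01 ]))
F rack [-0.7  0.   0.9] mom [ 0.13  1.39 -0.05]
```

Call:
arm_command([
  {"dx": 0.21, "dy": 0.21, "dz": 0.3, "wx": -0.99, "wy": -0.03, "wz": 0.01},
  {"dx": 0.21, "dy": 0.21, "dz": 0.3, "wx": -0.99, "wy": -0.03, "wz": 0.01},
  {"dx": 0.21, "dy": 0.21, "dz": 0.3, "wx": -0.99, "wy": -0.03, "wz": 0.01},
  {"dx": 0.21, "dy": 0.21, "dz": 0.3, "wx": -0.99, "wy": -0.03, "wz": 0.01},
  {"dx": 0.21, "dy": 0.21, "dz": 0.3, "wx": -0.99, "wy": -0.03, "wz": 0.01},
  {"dx": 0.21, "dy": 0.21, "dz": 0.3, "wx": -0.99, "wy": -0.03, "wz": 0.01},
  {"dx": 0.21, "dy": 0.21, "dz": 0.3, "wx": -0.99, "wy": -0.03, "wz": 0.01},
  {"dx": 0.21, "dy": 0.21, "dz": 0.3, "wx": -0.99, "wy": -0.03, "wz": 0.01},
  {"dx": 0.21, "dy": 0.21, "dz": 0.3, "wx": -0.99, "wy": -0.03, "wz": 0.01},
  {"dx": 0.21, "dy": 0.21, "dz": 0.3, "wx": -0.99, "wy": -0.03, "wz": 0.01},
  {"dx": 0.21, "dy": 0.21, "dz": 0.3, "wx": -0.99, "wy": -0.03, "wz": 0.01},
  {"dx": 0.21, "dy": 0.21, "dz": 0.3, "wx": -0.99, "wy": -0.03, "wz": 0.01},
  {"dx": 0.21, "dy": 0.21, "dz": 0.3, "wx": -0.99, "wy": -0.03, "wz": 0.01},
  {"dx": 0.21, "dy": 0.21, "dz": 0.3, "wx": -0.99, "wy": -0.03, "wz": 0.01},
  {"dx": 0.21, "dy": 0.21, "dz": 0.3, "wx": -0.99, "wy": -0.03, "wz": 0.01},
  {"dx": 0.21, "dy": 0.21, "dz": 0.3, "wx": -0.99, "wy": -0.03, "wz": 0.01},
  {"dx": 0.21, "dy": 0.21, "dz": 0.3, "wx": -0.99, "wy": -0.03, "wz": 0.01},
  {"dx": 0.21, "dy": 0.21, "dz": 0.3, "wx": -0.99, "wy": -0.03, "wz": 0.01},
  {"dx": 0.1, "dy": 0.1, "dz": 0.15, "wx": -0.5, "wy": 0, "wz": 0},
  {"dx": 0, "dy": 0, "dz": 0, "wx": 0, "wy": 0, "wz": 0},
])

```text
time_s: 20.9
tcp_pos: [0.5155, 0.1277, 0.2034]
eef_rot: [-81.3, 66.4, 51.9]
contact_force: [-0.0, -0.2, 0.1]
gripper_width: 0.0308
```

```bash
python3 g.py OLD 24.5 -1.2 200 -1
```

```text
t 20.9 p [0.5155 0.1277 0.2034] q [ 27.5  -0.4 -28.5 -14.5 -41.1  24.8] F [-0.  -0.2  0.1] w 0.0308
err tool mm [-8.55 -8.08 -1.24] rot deg [-6.77  0.78 -1.46]
(2, array([-0.212, -0.203, -0.038]), array([-0.739,  0.085, -0.159]))
F rack [-0.1 -0.1  0.1] mom [ 0.07  1.53 -0.01]
```

Call:
arm_command([
  {"dx": -0.2, "dy": -0.2, "dz": -0.04, "wx": -0.74, "wy": 0.08, "wz": -0.16},
  {"dx": -0.1, "dy": -0.2, "dz": -0.03, "wx": -0.7, "wy": 0.08, "wz": -0.15},
  {"dx": 0, "dy": 0, "dz": 0, "wx": 0, "wy": 0, "wz": 0},
])

```text
time_s: 21.15
tcp_pos: [0.5192, 0.13, 0.21]
eef_rot: [-89.5, 65.2, 50.0]
contact_force: [0.9, -0.2, 0.0]
gripper_width: 0.0307
```

```bash
python3 g.py OLD 24.5 -1.2 114 -1;python3 - <<'E'
from h import *
m=r.camera_model("wrist")
p,d=r.capture("wrist");cv2.imwrite("pics/w5.png",p[:,:,::-1])
C=cloud(d,m);K=C[d>0]
L=(K-OLD[0])@OLD[1]
for lo,hi in [(.005,.045)]:
    a=L[(L[:,2]>.105)&(L[:,2]<.15)&(L[:,0]>lo)&(L[:,0]<hi)&(abs(L[:,1])<.05)]; print(len(a),np.round(np.percentile(a,[2,50,98],axis=0),4).tolist())
E
```

```text
t 21.15 p [0.5192 0.13   0.21  ] q [ 27.9  -1.1 -28.8 -14.2 -40.   30.8] F [ 0.9 -0.2  0. ] w 0.0307
err tool mm [81.9  -1.8  -1.19] rot deg [-0.16  0.14 -0.21]
(5, array([ 0.819, -0.017, -0.011]), array([-0.007,  0.006, -0.009]))
F rack [ 0.4 -0.8 -0.2] mom [ 0.05  1.5  -0.07]
1904 [[0.0183, -0.0257, 0.1097], [0.024, -0.0054, 0.1337], [0.0297, 0.0225, 0.1352]]
```

View pics/w5.png

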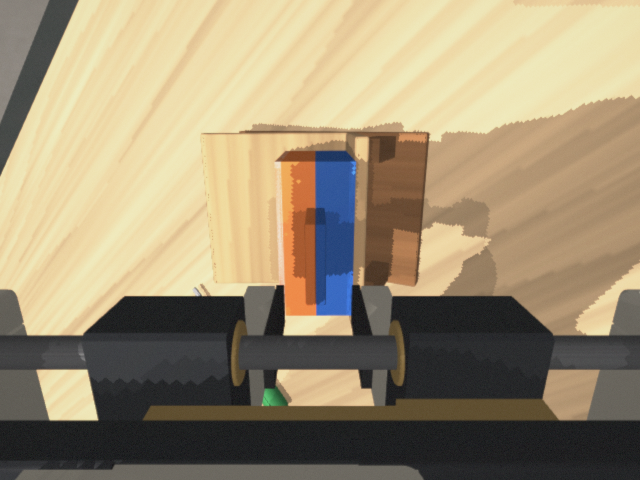

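Call:
arm_command([
  {"dx": 0.4, "dy": -0.08, "dz": -0.05, "wx": -0.03, "wy": 0.03, "wz": -0.05},
  {"dx": 0.6, "dy": 0, "dz": 0, "wx": 0, "wy": 0, "wz": 0},
  {"dx": 0.7, "dy": 0, "dz": 0, "wx": 0, "wy": 0, "wz": 0},
  {"dx": 0.7, "dy": 0, "dz": 0, "wx": 0, "wy": 0, "wz": 0},
  {"dx": 0.6, "dy": 0, "dz": 0, "wx": 0, "wy": 0, "wz": 0},
  {"dx": 0.4, "dy": 0, "dz": 0, "wx": 0, "wy": 0, "wz": 0},
  {"dx": 0.1, "dy": 0, "dz": 0, "wx": 0, "wy": 0, "wz": 0},
  {"dx": 0, "dy": 0, "dz": 0, "wx": 0, "wy": 0, "wz": 0},
])

```text
time_s: 21.87
tcp_pos: [0.5415, 0.1537, 0.1402]
eef_rot: [-88.7, 65.2, 49.8]
contact_force: [0.5, 0.4, 0.8]
gripper_width: 0.0306
```

```bash
python3 g.py OLD 24.2 -1.5 114 -1
```

```text
t 21.87 p [0.5415 0.1537 0.1402] q [ 29.1   6.4 -30.6 -16.9 -30.7  32.2] F [0.5 0.4 0.8] w 0.0306
err tool mm [ 4.88 -1.23  0.44] rot deg [-1.23  0.04 -0.17]
(1, array([ 0.244, -0.062,  0.022]), array([-0.267,  0.008, -0.038]))
F rack [ 0.9 -0.1  0.5] mom [ 0.08  1.48 -0.03]
```

Call:
arm_command([
  {"dx": 0.2, "dy": -0.06, "dz": 0.02, "wx": -0.25, "wy": 0, "wz": -0.04},
  {"dx": 0, "dy": 0, "dz": 0, "wx": 0, "wy": 0, "wz": 0},
])

```text
time_s: 22.03
tcp_pos: [0.5433, 0.1561, 0.1369]
eef_rot: [-89.9, 65.0, 49.8]
contact_force: [1.3, 0.1, 0.7]
gripper_width: 0.0311
```

```bash
python3 g.py OLD 24.2 -1.5 114 -1
```

```text
t 22.03 p [0.5433 0.1561 0.1369] q [ 29.2   6.8 -30.6 -17.2 -30.1  33.7] F [1.3 0.1 0.7] w 0.0311
err tool mm [0.62 0.06 0.19] rot deg [-0.03  0.03  0.01]
(1, array([0.031, 0.003, 0.009]), array([-0.006,  0.007,  0.002]))
F rack [ 1.1 -1.   0.3] mom [ 0.15  1.56 -0.  ]
```

Well aligned. Close lightly first.

Call:
arm_command([
  {"dx": 0, "dy": 0, "dz": 0, "wx": 0, "wy": 0, "wz": 0},
  {"dx": 0, "dy": 0, "dz": 0, "wx": 0, "wy": 0, "wz": 0},
  {"dx": 0, "dy": 0, "dz": 0, "wx": 0, "wy": 0, "wz": 0},
  {"dx": 0, "dy": 0, "dz": 0, "wx": 0, "wy": 0, "wz": 0},
], fingers=1, force=5)

```text
time_s: 22.37
tcp_pos: [0.5436, 0.1561, 0.1385]
eef_rot: [-90.0, 64.9, 49.7]
contact_force: [0.2, -0.1, -3.3]
gripper_width: 0.0116
```

```bash
python3 g.py OLD 24.2 -1.5 114 -1
```

```text
t 22.37 p [0.5436 0.1561 0.1385] q [ 29.2   6.7 -30.5 -17.2 -30.2  33.7] F [ 0.2 -0.1 -3.3] w 0.0116
err tool mm [2.01 0.94 0.45] rot deg [-0.01 -0.01  0.14]
(1, array([0.101, 0.047, 0.022]), array([-0.003, -0.003,  0.03 ]))
F rack [-1.4 -0.2 -3. ] mom [ 0.11  2.3  -0.04]
```

Call:
arm_command([
  {"dx": 0, "dy": 0, "dz": 0, "wx": 0, "wy": 0, "wz": 0},
  {"dx": -0.1, "dy": 0, "dz": 0, "wx": 0, "wy": 0, "wz": 0},
  {"dx": -0.2, "dy": -0.05, "dz": 0, "wx": 0, "wy": 0, "wz": 0},
  {"dx": -0.3, "dy": -0.1, "dz": 0, "wx": 0, "wy": 0, "wz": 0},
  {"dx": -0.4, "dy": -0.1, "dz": 0, "wx": 0, "wy": 0, "wz": 0},
  {"dx": -0.5, "dy": -0.1, "dz": 0, "wx": 0, "wy": 0, "wz": 0},
  {"dx": -0.7, "dy": -0.05, "dz": 0, "wx": 0, "wy": 0, "wz": 0},
  {"dx": -0.8, "dy": 0, "dz": 0, "wx": 0, "wy": 0, "wz": 0},
  {"dx": -0.8, "dy": 0, "dz": 0, "wx": 0, "wy": 0, "wz": 0},
  {"dx": -0.8, "dy": 0, "dz": 0, "wx": 0, "wy": 0, "wz": 0},
  {"dx": -0.8, "dy": 0, "dz": 0, "wx": 0, "wy": 0, "wz": 0},
  {"dx": -0.8, "dy": 0, "dz": 0, "wx": 0, "wy": 0, "wz": 0},
  {"dx": -0.6, "dy": 0, "dz": 0, "wx": 0, "wy": 0, "wz": 0},
  {"dx": -0.4, "dy": 0, "dz": 0, "wx": 0, "wy": 0, "wz": 0},
], fingers=1, force=55)

```text
time_s: 23.53
tcp_pos: [0.5024, 0.1097, 0.2844]
eef_rot: [-89.9, 65.1, 49.7]
contact_force: [0.3, 0.1, -3.3]
gripper_width: 0.0114
```

```bash
python3 - <<'E'
from h import *
s,p,M=st()
a,b=tool(NEW,.082,-.002,.255,1)
mid=M@Ro.from_rotvec(np.radians([94,0,0])).as_matrix()
pm=np.array([.62,-.01,.33])
n,v,w=rows(p,M,pm,mid);print(n,v,w)
P,R=p.copy(),M.copy()
for k in range(n):
    P=P+R@v*.02;R=R@Ro.from_rotvec(w*.08).as_matrix()
    if k%5==4: print(P.round(3))
n,v,w=rows(pm,mid,a,b);print(n,v,w,a)
P,R=pm,mid
for k in range(n):
    P=P+R@v*.02;R=R@Ro.from_rotvec(w*.08).as_matrix()
    if k%5==4: print(P.round(3))
p,d=r.capture("side");cv2.imwrite("pics/s6.png",p[:,:,::-1])
E
```

```text
t 23.53 p [0.5024 0.1097 0.2844] q [ 26.6  -7.  -24.5 -12.4 -50.1  29.1] F [ 0.3  0.1 -3.3] w 0.0114
21 [-0.114 -0.325 -0.306] [ 0.977  0.    -0.   ]
[0.542 0.102 0.306]
[0.578 0.079 0.321]
[0.606 0.043 0.33 ]
[ 0.619 -0.001  0.331]
21 [-0.107 -0.469 -0.236] [ 0.981 -0.035 -0.03 ] [ 0.53205323 -0.18596641  0.28851272]
[ 0.628 -0.062  0.326]
[ 0.616 -0.113  0.316]
[ 0.586 -0.156  0.303]
[ 0.542 -0.183  0.291]
```

View pics/s6.png

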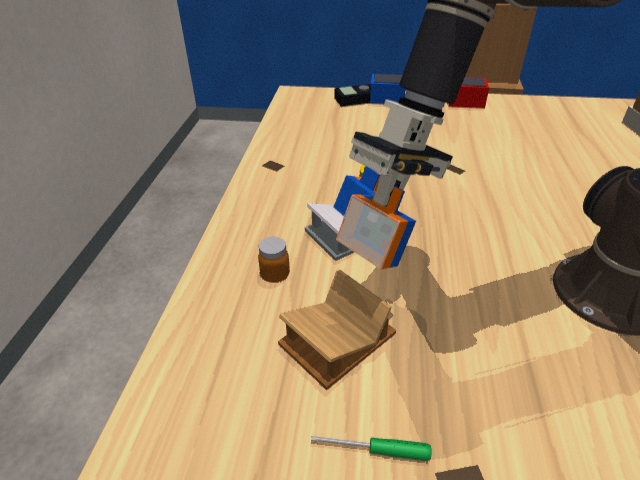

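```bash
python3 - <<'E'
from h import *
s,p,M=st()
mid=M@Ro.from_rotvec(np.radians([94,0,0])).as_matrix()
pm=np.array([.62,-.01,.36])
n,v,w=rows(p,M,pm,mid);print(n,v,w)
E
```

```text
t 23.58 p [0.5029 0.1095 0.2861] q [ 26.6  -7.1 -24.4 -12.4 -50.2  29.1] F [-0.5 -0.4 -1. ] w 0.0118
21 [-0.174 -0.346 -0.284] [ 0.977 -0.     0.   ]
```

Call:
arm_command([
  {"dx": -0.1, "dy": -0.17, "dz": -0.14, "wx": 0.5, "wy": 0, "wz": 0},
  {"dx": -0.17, "dy": -0.32, "dz": -0.25, "wx": 0.9, "wy": 0, "wz": 0},
  {"dx": -0.18, "dy": -0.35, "dz": -0.28, "wx": 0.98, "wy": 0, "wz": 0},
  {"dx": -0.18, "dy": -0.35, "dz": -0.28, "wx": 0.98, "wy": 0, "wz": 0},
  {"dx": -0.18, "dy": -0.35, "dz": -0.28, "wx": 0.98, "wy": 0, "wz": 0},
  {"dx": -0.18, "dy": -0.35, "dz": -0.28, "wx": 0.98, "wy": 0, "wz": 0},
  {"dx": -0.18, "dy": -0.35, "dz": -0.28, "wx": 0.98, "wy": 0, "wz": 0},
  {"dx": -0.18, "dy": -0.35, "dz": -0.28, "wx": 0.98, "wy": 0, "wz": 0},
  {"dx": -0.18, "dy": -0.35, "dz": -0.28, "wx": 0.98, "wy": 0, "wz": 0},
  {"dx": -0.18, "dy": -0.35, "dz": -0.28, "wx": 0.98, "wy": 0, "wz": 0},
  {"dx": -0.18, "dy": -0.35, "dz": -0.28, "wx": 0.98, "wy": 0, "wz": 0},
  {"dx": -0.18, "dy": -0.35, "dz": -0.28, "wx": 0.98, "wy": 0, "wz": 0},
  {"dx": -0.18, "dy": -0.35, "dz": -0.28, "wx": 0.98, "wy": 0, "wz": 0},
  {"dx": -0.18, "dy": -0.35, "dz": -0.28, "wx": 0.98, "wy": 0, "wz": 0},
  {"dx": -0.18, "dy": -0.35, "dz": -0.28, "wx": 0.98, "wy": 0, "wz": 0},
  {"dx": -0.18, "dy": -0.35, "dz": -0.28, "wx": 0.98, "wy": 0, "wz": 0},
  {"dx": -0.18, "dy": -0.35, "dz": -0.28, "wx": 0.98, "wy": 0, "wz": 0},
  {"dx": -0.18, "dy": -0.35, "dz": -0.28, "wx": 0.98, "wy": 0, "wz": 0},
  {"dx": -0.18, "dy": -0.35, "dz": -0.28, "wx": 0.98, "wy": 0, "wz": 0},
  {"dx": -0.18, "dy": -0.35, "dz": -0.28, "wx": 0.98, "wy": 0, "wz": 0},
])

```text
time_s: 25.25
tcp_pos: [0.6142, -0.0031, 0.3565]
eef_rot: [2.4, 65.5, 50.5]
contact_force: [0.2, -0.3, -2.4]
gripper_width: 0.0117
```

```bash
python3 g.py NEW 82 -1.8 285 1
```

```text
t 25.25 p [ 0.6142 -0.0031  0.3565] q [  7.    4.2  -1.8 -18.1 -66.8 -44.2] F [ 0.2 -0.3 -2.4] w 0.0117
err tool mm [ -48.05  -59.   -201.96] rot deg [96.84 -3.92 -2.9 ]
(22, array([-0.117, -0.481, -0.245]), array([ 0.96 , -0.039, -0.029]))
F rack [-1.1 -0.4 -2.2] mom [-0.25  1.9   0.19]
```

Call:
arm_command([
  {"dx": -0.12, "dy": -0.48, "dz": -0.24, "wx": 0.96, "wy": -0.04, "wz": -0.03},
  {"dx": -0.12, "dy": -0.48, "dz": -0.24, "wx": 0.96, "wy": -0.04, "wz": -0.03},
  {"dx": -0.12, "dy": -0.48, "dz": -0.24, "wx": 0.96, "wy": -0.04, "wz": -0.03},
  {"dx": -0.12, "dy": -0.48, "dz": -0.24, "wx": 0.96, "wy": -0.04, "wz": -0.03},
  {"dx": -0.12, "dy": -0.48, "dz": -0.24, "wx": 0.96, "wy": -0.04, "wz": -0.03},
  {"dx": -0.12, "dy": -0.48, "dz": -0.24, "wx": 0.96, "wy": -0.04, "wz": -0.03},
  {"dx": -0.12, "dy": -0.48, "dz": -0.24, "wx": 0.96, "wy": -0.04, "wz": -0.03},
  {"dx": -0.12, "dy": -0.48, "dz": -0.24, "wx": 0.96, "wy": -0.04, "wz": -0.03},
  {"dx": -0.12, "dy": -0.48, "dz": -0.24, "wx": 0.96, "wy": -0.04, "wz": -0.03},
  {"dx": -0.12, "dy": -0.48, "dz": -0.24, "wx": 0.96, "wy": -0.04, "wz": -0.03},
  {"dx": -0.12, "dy": -0.48, "dz": -0.24, "wx": 0.96, "wy": -0.04, "wz": -0.03},
  {"dx": -0.12, "dy": -0.48, "dz": -0.24, "wx": 0.96, "wy": -0.04, "wz": -0.03},
  {"dx": -0.12, "dy": -0.48, "dz": -0.24, "wx": 0.96, "wy": -0.04, "wz": -0.03},
  {"dx": -0.12, "dy": -0.48, "dz": -0.24, "wx": 0.96, "wy": -0.04, "wz": -0.03},
  {"dx": -0.12, "dy": -0.48, "dz": -0.24, "wx": 0.96, "wy": -0.04, "wz": -0.03},
  {"dx": -0.12, "dy": -0.48, "dz": -0.24, "wx": 0.96, "wy": -0.04, "wz": -0.03},
  {"dx": -0.12, "dy": -0.48, "dz": -0.24, "wx": 0.96, "wy": -0.04, "wz": -0.03},
  {"dx": -0.12, "dy": -0.48, "dz": -0.24, "wx": 0.96, "wy": -0.04, "wz": -0.03},
  {"dx": -0.12, "dy": -0.48, "dz": -0.24, "wx": 0.96, "wy": -0.04, "wz": -0.03},
])

```text
time_s: 26.83
tcp_pos: [0.5438, -0.1883, 0.312]
eef_rot: [83.2, 65.7, 42.0]
contact_force: [0.6, -0.3, -3.2]
gripper_width: 0.0112
```

```bash
python3 g.py NEW 82 -1.8 285 1
```

```text
t 26.83 p [ 0.5438 -0.1883  0.312 ] q [ -13.8    4.2   -6.   -21.7  -67.  -111. ] F [ 0.6 -0.3 -3.2] w 0.0112
err tool mm [-11.56 -15.24 -12.09] rot deg [ 8.41 -0.76  0.62]
(2, array([-0.291, -0.391, -0.287]), array([ 0.918, -0.083,  0.067]))
F rack [-1.2 -0.6 -3. ] mom [-0.1   1.96  0.08]
```

Call:
arm_command([
  {"dx": -0.15, "dy": -0.26, "dz": -0.2, "wx": 0.65, "wy": -0.06, "wz": 0.05},
  {"dx": -0.15, "dy": -0.26, "dz": -0.2, "wx": 0.65, "wy": -0.06, "wz": 0.05},
  {"dx": -0.1, "dy": -0.15, "dz": -0.15, "wx": 0.35, "wy": -0.03, "wz": 0.03},
  {"dx": 0, "dy": 0, "dz": 0, "wx": 0, "wy": 0, "wz": 0},
  {"dx": 0, "dy": 0, "dz": 0, "wx": 0, "wy": 0, "wz": 0},
])

```text
time_s: 27.25
tcp_pos: [0.5217, -0.1931, 0.3109]
eef_rot: [90.2, 65.2, 40.6]
contact_force: [0.2, -0.7, -2.0]
gripper_width: 0.0117
```

```bash
python3 g.py NEW 82 -1.8 285 1; python3 chk.py h; python3 rel.py h; sed -i 's/^/ /;s/^ //' g.py
```

```text
t 27.25 p [ 0.5217 -0.1931  0.3109] q [ -15.1    2.3   -8.2  -22.2  -66.5 -118. ] F [ 0.2 -0.7 -2. ] w 0.0117
err tool mm [-4.38  1.88  1.07] rot deg [ 0.02 -0.12  0.22]
(1, array([-0.219,  0.094,  0.053]), array([ 0.004, -0.026,  0.048]))
F rack [-1.1 -0.6 -1.7] mom [-0.11  1.96  0.09]
scene case off(case axes mm) [-2.1 -1.5 -4.9] [-0.18 -0.09 -0.12] fun 0.94 1994 | rack off [2.9 0.8 6.5] [ 0.8   3.07 -2.01] 5.1 2794
   case in fitted rack mm [ 68.1   5.5 207.1]  in NEW [ 82.1   0.9 209.7]
side case off(case axes mm) [-0.2 -0.1 -5.1] [ 0.   -0.06  0.02] fun 1.0 2274 | rack off [ 0.7 -0.6  8.8] [-1.58  4.7   0.87] 5.87 2975
   case in fitted rack mm [ 62.9  -6.6 206.4]  in NEW [ 80.3  -0.6 209.4]
wrist case off(case axes mm) [ 0.5  0.2 -3. ] [-0.   -0.12  0.03] fun 0.41 12960 | rack off [-4.4  1.4  1.9] [-0.19 -0.13 -2.01] 1.63 4603
   case in fitted rack mm [ 84.7  -0.  209.3]  in NEW [ 79.8  -0.9 211.5]
```

View pics/h_wrist.png

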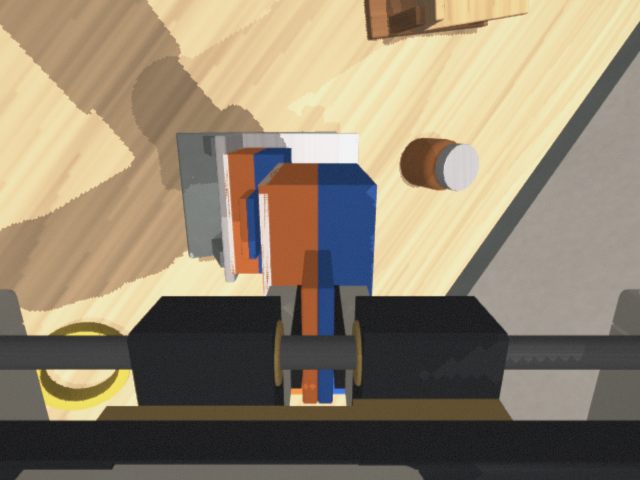

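View pics/h_side.png

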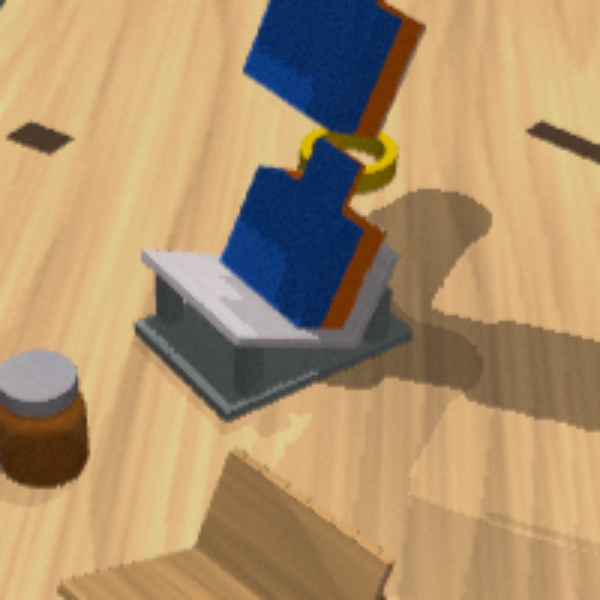

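Call:
arm_command([
  {"dx": 0.2, "dy": -0.02, "dz": 0.03, "wx": 0, "wy": -0.02, "wz": 0.04},
  {"dx": 0.5, "dy": 0, "dz": 0, "wx": 0, "wy": 0, "wz": 0},
  {"dx": 0.7, "dy": 0, "dz": 0, "wx": 0, "wy": 0, "wz": 0},
  {"dx": 0.8, "dy": 0, "dz": 0, "wx": 0, "wy": 0, "wz": 0},
  {"dx": 0.8, "dy": 0, "dz": 0, "wx": 0, "wy": 0, "wz": 0},
  {"dx": 0.5, "dy": 0, "dz": 0, "wx": 0, "wy": 0, "wz": 0},
  {"dx": 0.1, "dy": 0, "dz": 0, "wx": 0, "wy": 0, "wz": 0},
])

```text
time_s: 27.98
tcp_pos: [0.5485, -0.1722, 0.2396]
eef_rot: [89.9, 65.0, 40.3]
contact_force: [0.2, -0.2, -3.5]
gripper_width: 0.0121
```

```bash
python3 g.py NEW 79.5 -1.4 116 1
```

```text
t 27.98 p [ 0.5485 -0.1722  0.2396] q [ -12.1    6.2  -13.   -23.5  -57.3 -116.9] F [ 0.2 -0.2 -3.5] w 0.0121
err tool mm [85.57 -1.28 -0.7 ] rot deg [ 0.2  -0.03  0.02]
(5, array([ 0.856, -0.013, -0.007]), array([ 0.009, -0.001,  0.001]))
F rack [-1.5 -0.3 -3.2] mom [-0.01  2.07  0.07]
```

Call:
arm_command([
  {"dx": 0.3, "dy": -0.03, "dz": -0.03, "wx": 0.04, "wy": 0, "wz": 0},
  {"dx": 0.5, "dy": 0, "dz": 0, "wx": 0, "wy": 0, "wz": 0},
  {"dx": 0.6, "dy": 0, "dz": 0, "wx": 0, "wy": 0, "wz": 0},
  {"dx": 0.6, "dy": 0, "dz": 0, "wx": 0, "wy": 0, "wz": 0},
  {"dx": 0.5, "dy": 0, "dz": 0, "wx": 0, "wy": 0, "wz": 0},
  {"dx": 0.3, "dy": 0, "dz": 0, "wx": 0, "wy": 0, "wz": 0},
  {"dx": 0, "dy": 0, "dz": 0, "wx": 0, "wy": 0, "wz": 0},
])

```text
time_s: 28.57
tcp_pos: [0.568, -0.1554, 0.1835]
eef_rot: [90.0, 65.0, 40.3]
contact_force: [-0.8, -0.6, -4.0]
gripper_width: 0.012
```

```bash
python3 g.py NEW 79 -1.4 116 1; python3 chk.py i
```

```text
t 28.57 p [ 0.568  -0.1554  0.1835] q [ -10.    10.1  -15.8  -24.9  -50.3 -116. ] F [-0.8 -0.6 -4. ] w 0.012
err tool mm [23.9  -1.43 -0.53] rot deg [0.03 0.   0.02]
(2, array([ 0.598, -0.036, -0.013]), array([0.003, 0.   , 0.002]))
F rack [-2.6  0.  -3.2] mom [-0.05  2.03  0.03]
```

View pics/i_wrist.png

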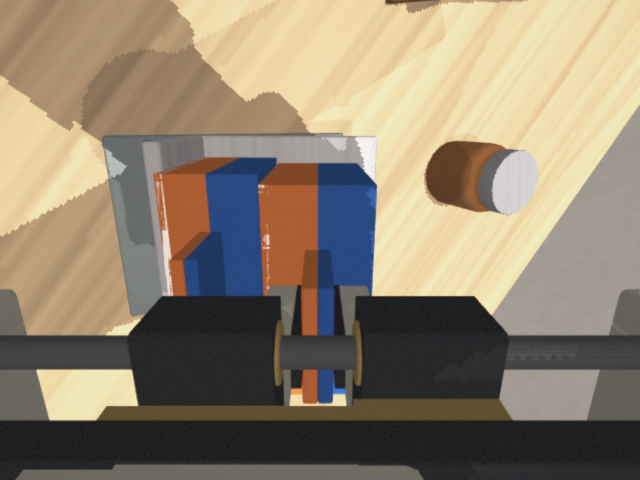

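View pics/i_scene.png

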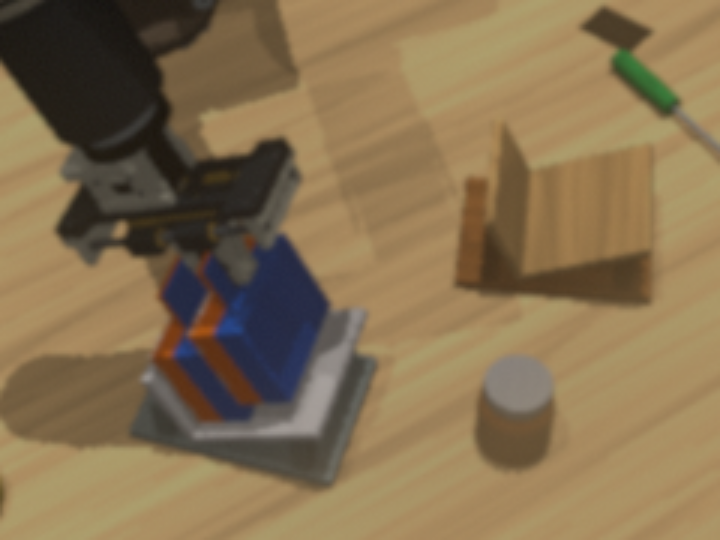

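Call:
arm_command([
  {"dx": 0.3, "dy": -0.05, "dz": -0.02, "wx": 0, "wy": 0, "wz": 0},
  {"dx": 0.3, "dy": 0, "dz": 0, "wx": 0, "wy": 0, "wz": 0},
  {"dx": 0.25, "dy": 0, "dz": 0, "wx": 0, "wy": 0, "wz": 0},
  {"dx": 0.1, "dy": 0, "dz": 0, "wx": 0, "wy": 0, "wz": 0},
])

```text
time_s: 29.05
tcp_pos: [0.575, -0.1517, 0.1692]
eef_rot: [89.1, 64.8, 39.5]
contact_force: [-0.1, 0.4, -3.0]
gripper_width: 0.0115
```

```bash
python3 g.py NEW 79 -1.4 116 1
```

```text
t 29.05 p [ 0.575  -0.1517  0.1692] q [  -9.4   11.2  -16.4  -25.5  -48.2 -115.4] F [-0.1  0.4 -3. ] w 0.0115
err tool mm [ 7.61 -2.33 -2.31] rot deg [ 0.14  0.35 -0.2 ]
(1, array([ 0.381, -0.117, -0.115]), array([ 0.031,  0.076, -0.044]))
F rack [-1.1  0.4 -2.7] mom [-0.03  2.05  0.05]
```

Call:
arm_command([
  {"dx": 0.12, "dy": -0.06, "dz": -0.06, "wx": 0.03, "wy": 0.07, "wz": -0.04},
  {"dx": 0.1, "dy": -0.05, "dz": -0.05, "wx": 0, "wy": 0, "wz": 0},
  {"dx": 0, "dy": 0, "dz": 0, "wx": 0, "wy": 0, "wz": 0},
])

```text
time_s: 29.3
tcp_pos: [0.5733, -0.1498, 0.163]
eef_rot: [90.1, 65.0, 40.4]
contact_force: [-0.7, 0.7, -3.8]
gripper_width: 0.0118
```

```bash
python3 g.py NEW 79 -1.4 116 1
```

```text
t 29.3 p [ 0.5733 -0.1498  0.163 ] q [  -9.4   11.6  -16.6  -25.7  -48.  -115.3] F [-0.7  0.7 -3.8] w 0.0118
err tool mm [2.06 0.33 0.38] rot deg [-0.02 -0.05  0.03]
(1, array([0.103, 0.017, 0.019]), array([-0.005, -0.011,  0.006]))
F rack [-1.6  1.  -3.4] mom [0.02 2.03 0.04]
```

Call:
arm_command([
  {"dx": 0.06, "dy": -0.05, "dz": 0.02, "wx": 0, "wy": 0, "wz": 0},
  {"dx": 0.03, "dy": -0.03, "dz": 0, "wx": 0, "wy": 0, "wz": 0},
])

```text
time_s: 29.47
tcp_pos: [0.573, -0.1505, 0.1606]
eef_rot: [90.1, 65.0, 40.4]
contact_force: [-0.2, -0.1, -2.4]
gripper_width: 0.012
```

```bash
python3 g.py NEW 76.5 -1.4 116 1
```

```text
t 29.47 p [ 0.573  -0.1505  0.1606] q [  -9.5   11.7  -16.7  -25.8  -47.8 -115. ] F [-0.2 -0.1 -2.4] w 0.012
err tool mm [ 0.18 -0.55 -0.08] rot deg [-0.01 -0.05  0.03]
(1, array([ 0.009, -0.027, -0.004]), array([-0.002, -0.01 ,  0.007]))
F rack [-1.2  0.  -2.1] mom [-0.02  2.03  0.07]
```

Call:
arm_command([
  {"dx": 0.02, "dy": -0.03, "dz": 0, "wx": 0, "wy": 0, "wz": 0},
  {"dx": 0.02, "dy": -0.02, "dz": 0, "wx": 0, "wy": 0, "wz": 0},
])

```text
time_s: 29.63
tcp_pos: [0.5728, -0.1509, 0.1602]
eef_rot: [90.0, 65.0, 40.3]
contact_force: [-1.6, 0.7, 2.9]
gripper_width: 0.0115
```

```bash
python3 g.py NEW 76.5 -1.4 116 1
```

```text
t 29.63 p [ 0.5728 -0.1509  0.1602] q [  -9.5   11.8  -16.8  -25.9  -47.8 -114.9] F [-1.6  0.7  2.9] w 0.0115
err tool mm [-0.06 -0.01 -0.21] rot deg [ 0.02 -0.02 -0.02]
(1, array([-0.003, -0.   , -0.011]), array([ 0.004, -0.005, -0.005]))
F rack [0.5 1.6 2.9] mom [1.08 1.24 0.1 ]
```

Call:
arm_command([
  {"dx": 0.01, "dy": -0.04, "dz": 0, "wx": 0, "wy": 0, "wz": 0},
  {"dx": 0.02, "dy": -0.03, "dz": 0, "wx": 0, "wy": 0, "wz": 0},
])

```text
time_s: 29.8
tcp_pos: [0.5728, -0.1511, 0.16]
eef_rot: [89.9, 64.9, 40.2]
contact_force: [-1.3, 3.4, 4.1]
gripper_width: 0.0116
```

```bash
python3 g.py NEW 76.5 -1.4 116 1
```

```text
t 29.8 p [ 0.5728 -0.1511  0.16  ] q [  -9.6   11.7  -16.8  -26.1  -47.7 -114.7] F [-1.3  3.4  4.1] w 0.0116
err tool mm [-0.1   0.16 -0.39] rot deg [ 0.02  0.03 -0.15]
(1, array([-0.005,  0.008, -0.019]), array([ 0.005,  0.007, -0.032]))
F rack [2.8 3.4 3.2] mom [ 1.09  0.86 -0.09]
```

Call:
arm_command([
  {"dx": 0.01, "dy": -0.01, "dz": 0, "wx": 0, "wy": 0, "wz": 0},
  {"dx": 0, "dy": 0, "dz": 0, "wx": 0, "wy": 0, "wz": 0},
  {"dx": 0, "dy": 0, "dz": 0, "wx": 0, "wy": 0, "wz": 0},
  {"dx": 0, "dy": 0, "dz": 0, "wx": 0, "wy": 0, "wz": 0},
], fingers=0.3)

```text
time_s: 30.13
tcp_pos: [0.574, -0.1523, 0.1611]
eef_rot: [89.4, 64.8, 39.7]
contact_force: [0.2, -0.6, 0.1]
gripper_width: 0.0297
```

```bash
python3 g.py NEW 76.5 -1.4 116 1; python3 chk.py j
```

```text
t 30.13 p [ 0.574  -0.1523  0.1611] q [  -9.7   11.7  -16.7  -26.   -47.6 -114.6] F [ 0.2 -0.6  0.1] w 0.0297
err tool mm [ 0.75 -0.37 -1.98] rot deg [ 0.1   0.23 -0.21]
(1, array([ 0.037, -0.018, -0.099]), array([ 0.023,  0.05 , -0.047]))
F rack [-0.2 -0.6  0.2] mom [-0.1   1.46  0.02]
```

View pics/j_wrist.png

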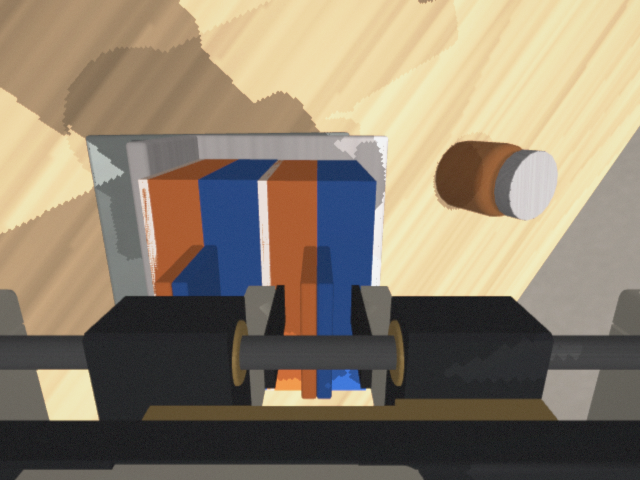

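View pics/j_side.png

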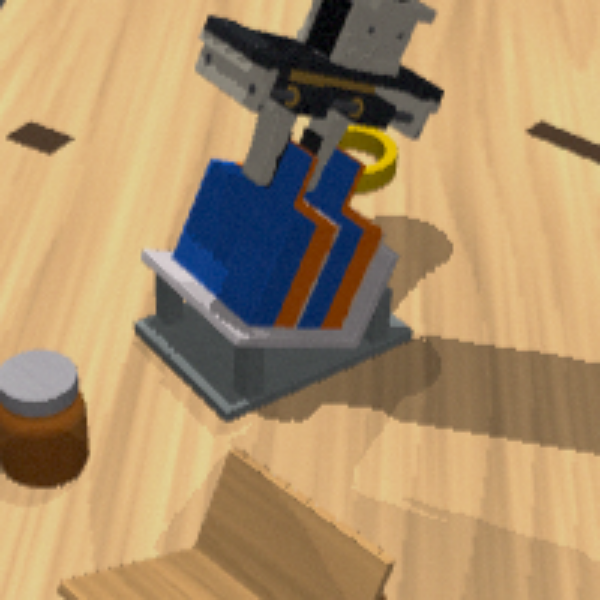

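Both cases stand stacked, and the fingers are clear of the tabs. I'll withdraw straight out.

Call:
arm_command([
  {"dx": -0.2, "dy": 0, "dz": 0, "wx": 0, "wy": 0, "wz": -0.04},
  {"dx": -0.4, "dy": 0, "dz": 0, "wx": 0, "wy": 0, "wz": 0},
  {"dx": -0.6, "dy": 0, "dz": 0, "wx": 0, "wy": 0, "wz": 0},
  {"dx": -0.9, "dy": 0, "dz": 0, "wx": 0, "wy": 0, "wz": 0},
  {"dx": -0.9, "dy": 0, "dz": 0, "wx": 0, "wy": 0, "wz": 0},
  {"dx": -0.9, "dy": 0, "dz": 0, "wx": 0, "wy": 0, "wz": 0},
  {"dx": -0.9, "dy": 0, "dz": 0, "wx": 0, "wy": 0, "wz": 0},
  {"dx": -0.9, "dy": 0, "dz": 0, "wx": 0, "wy": 0, "wz": 0},
  {"dx": -0.4, "dy": 0, "dz": 0, "wx": 0, "wy": 0, "wz": 0},
])

```text
time_s: 31.03
tcp_pos: [0.5297, -0.1881, 0.2811]
eef_rot: [89.4, 65.2, 39.7]
contact_force: [0.9, -0.7, 0.1]
gripper_width: 0.0307
```

```bash
python3 chk.py k; cat > rel3.py <<'E'
from rel import *
tag=sys.argv[1]
for c in ["scene","side","wrist"]:
    p,d,m,C,z=load(tag,c);K=C[d>0];L=(K-NEW[0])@NEW[1]
    k=(L[:,0]>-.012)&(L[:,0]<.137)&(abs(L[:,1])<.085)&(L[:,2]>-.012)&(L[:,2]<.15)&(K[:,2]>.017)
    K=K[k];K=K[::max(1,len(K)//6000)]
    def f(q):
        o=NEW[0]+NEW[1]@(q[:3]/1e3);R=NEW[1]@Ro.from_euler("z",q[3],degrees=True).as_matrix()
        L=(K-o)@R; a=abs(boxsdf(L,RACK))
        for i in (4,10):
            Rc=Ro.from_euler("zxy",q[i+3:i+6],degrees=True).as_matrix()
            a=np.minimum(a,abs(boxsdf((L-q[i:i+3]/1e3)@Rc,CASE)))
        return np.mean(np.minimum(a,.008))
    q=np.array([0,0,0,0,26,0,45,0,0,0,78,0,45,0,0,0.])
    for it in range(6):
        S=np.vstack([q]+[q+np.eye(16)[i]*(2 if it<3 else -1) for i in range(16)])
        q=minimize(f,q,method="Nelder-Mead",options=dict(initial_simplex=S,maxiter=4000,maxfev=3000,adaptive=True,xatol=1e-2,fatol=1e-8)).x
    print(c,len(K),"rack",q[:4].round(1),"first",q[4:7].round(1),q[7:10].round(2),"second",q[10:13].round(1),q[13:].round(2),"fun",round(f(q)*1e3,2))
E
python3 rel3.py k; python3 -c "
from h import *;st()"
```

```text
scene 3612 rack [ 1.6  0.   0.2 -0.6] first [26.   0.8 44.6] [ 0.73  0.03 -0.68] second [77.5  0.8 44.6] [ 0.38  0.14 -0.09] fun 1.07
side 4022 rack [-0.7 -0.5 -0.9  0.3] first [25.2 -0.8 45.6] [ 0.3  -0.19  0.28] second [77.7 -1.5 45.6] [-0.28 -0.04 -0.03] fun 1.04
wrist 7602 rack [-4.1  0.6  1.9 -1.6] first [28.5 -1.2 44.9] [ 1.53  0.03 -0.18] second [79.9 -0.2 44.9] [ 1.59  0.01 -0.11] fun 0.55
t 31.18 p [ 0.5299 -0.1872  0.2785] q [ -14.1    3.7  -10.8  -22.6  -62.2 -117.2] F [ 0.   0.1 -0.5] w 0.0307
```

View pics/k_wrist.png

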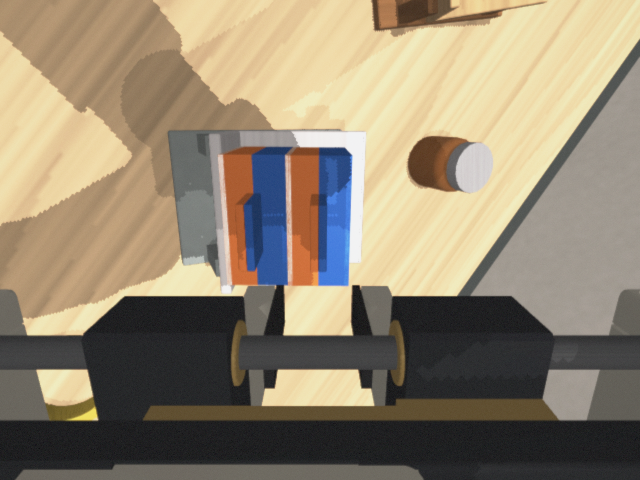

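View pics/k_side.png

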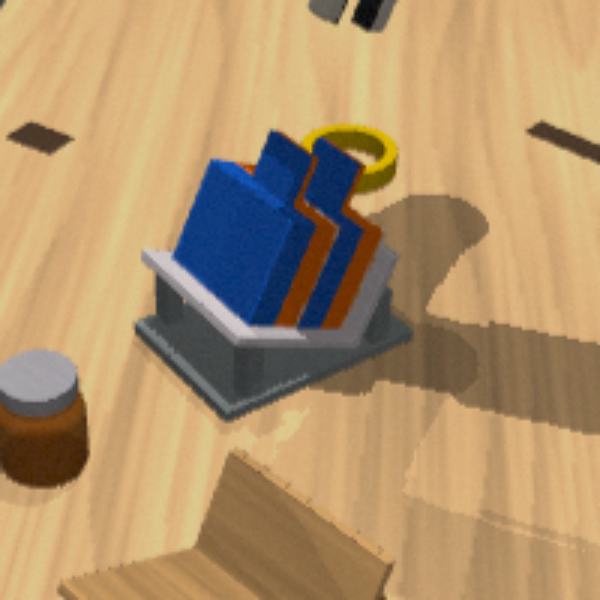

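View pics/k_scene.png

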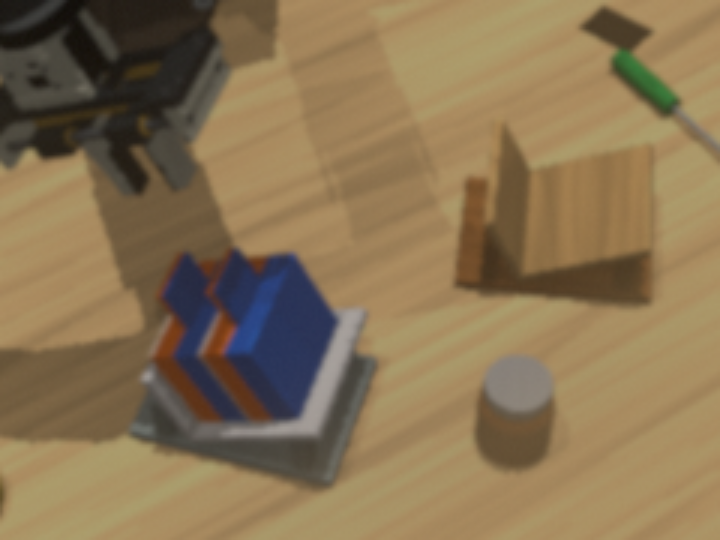

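```bash
python3 - <<'E'
from h import *
print(r.close_job()); st()
E
```

```text
the job is handed in; nothing more can be done
None
the job is handed in; nothing more can be done
```

Both cases are in the metal rack, turned over, lid-down and closed, and I handed the job in at about 31 s. I pinched each case by its tab pair with 55 N and turned it half a turn about the tool's axis. I lowered each until it touched the ledge, slid it lightly towards the back, then released it with the fingers only part open. The outer case (case2) went first, against the rack's back, and case1 went on top of it.

**Position:** in the last scene and side camera fits both cases were within about 1 mm of their places along the rack and in height. They were within about 1.5 mm of centre across the rack, and the scene and side cameras differ there in sign. Both were square to the rack within about 0.7°.

**Disagreement:** the last wrist-camera fit placed both cases about 2 mm further from the back than the targets. It also showed them turned about 1.6° from the rack. I gave this little weight, because the rack's back was hidden in that view and the fit moved the rack to compensate. The wrist fit of the first case, before the second covered it, showed no turn.

**Force:** the highest contact force I read was about 20 N, when the first case touched the ledge.

**Bystanders:** I never moved the arm near the jar, tape or screwdriver, and in the last pictures they looked as before. I did not re-measure their positions.

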